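Take the dust filter out of the bathroom fan and stand it in the draining rack

TASK

The bathroom's extractor fan lies on its back on the worktop with its cover off. Turn the red wing tab a quarter turn aside, ease the dust filter out of its frame without forcing it, and stand it upright on a short edge in any slot of the wire draining rack. Leave the tab turned aside and do not disturb the bottles and the tumbler.

Things in the scene. Friction and masses are not known exactly. Their poses are not given: they have to be found in the camera images.
- fan_center (a point): White extractor fan, fixed, on its back: box 184 (x) by 206 (y) by 75 mm high, grey duct outlet on its +x side. Point: middle of the frame opening, level with the rim (z = 75 mm); x away from the tab, z up. Opening x -60 to 60, y -83 to 83 mm, 12 mm deep; the filter's top lies 2 mm below the rim. Flat outer sides at y = +-103 mm and x = -98 mm
- fan_strip (a point): Fixed steel strip, 4 mm thick, on the fan's +x rim (z 75 to 79 mm, 130 mm along y), same axes as the fan. Point: middle of its free lower edge, which overhangs the opening by 7 mm and covers the filter's +x edge. About 9 mm are free at the filter's tab side: draw it towards the tab (fan's -x) until it stops, or tip its tab side up; only then does it lift out
- tab (a joint): Angle of the red wing tab about its upright pivot, rad: 0 = pointing along the fan's +x, over the filter (holding it); positive is anticlockwise seen from above. Starts within 0.35 of 0, turns either way to stops at +-1.6, stays where it is left (friction about 0.06 N m); clear of the filter beyond 1.4 either way
- tab_wing (a point): Red wing tab. Point: on its pivot axis (x = -76 mm, y = 0 of the fan) at mid-height of the wing, 16 mm above the rim; x along the wing, z up. Tongue 16 mm wide, 5 mm thick, just over the rim, from 18 mm behind to 42 mm ahead of the pivot; on it stands the wing, an upright blade 8 mm thick, 22 mm high (top 27 mm above the rim), from 18 mm behind to 34 mm ahead
- filter_center (a point): Dust filter, loose, about 0.2 kg: stiff flat cassette 110 (x) by 160 (y) by 10 mm (z), grey mesh, dark rubber-bound edge that does not slip. Point: centre of the plate. It starts flat in the fan, axes along the fan's. Leaning at about 45 degrees on the top edge of a fan side at y = +-103 mm, a short edge on the worktop and rib side out, it stays there, its upper end free above the rim
- filter_rib (a point): Blue pull rib on the middle of the filter's +z face: an upright blade 60 mm long along the filter's x, 10 mm thick along y, 24 mm high (from 5 to 29 mm above the plate's centre). Point: middle of the rib, 17 mm above the plate's centre; axes of the filter
- rack_center (a point): Wire draining rack, fixed, grey tray 140 (x) by 124 (y) mm, 14 mm rim. Point: middle of the tray's floor, 7 mm above the worktop; the filter stands on this floor. Five hoops of 4 mm wire, 90 mm wide along x, at y = -52, -26, 0, 26, 52 mm: inner three 64 mm high above the worktop, end ones 114. Slots 22 mm wide run along x at y = -39, -13, 13, 39 mm. The rib passes over inner hoops only
- soap_pump: Black soap pump bottle, loose, 62 mm across, 164 mm high; origin at the centre of its foot. A bystander
- shampoo: Green shampoo bottle, loose, 60 mm across, 185 mm high; origin at the centre of its foot. A bystander
- tumbler: White tumbler with two toothbrushes, loose, 74 mm across, 95 mm high (brushes to 170 mm); origin at the centre of its foot. A bystander
Things that resemble listed ones, but are neither listed nor needed, are in the scene too. Several things look just like the part that bears rack_center: the one meant starts farthest to the robot's left.

How it is judged (in metres and radians):
On the way, in this order (a step that is already met when the one before it is completed fails the run):
1. the wing tab is turned a quarter turn aside with the filter still in its frame ((value of joint tab above 1.35 rad or value of joint tab below -1.35 rad) and z of filter_center in the frame of fan_center below 0 m), for 0.2 s.
2. the filter is out of the fan's frame, clear of it ((z of filter_center in the frame of fan_center above 0.03 m or horizontal distance between filter_center and fan_center above 0.1 m)), for 0.1 s.
At the end, for the whole second after the job is handed in: The filter stands on a short edge on the tray's floor in one of the rack's four slots, upright within 0.3 rad and its faces parallel to the hoops within 0.3 rad, within 35 mm of the middle of the slot's length and stays so when let go; the tab is still turned aside by more than 1.2 rad (angle between the z axis of filter_center and the y axis of rack_center, either way round below 0.3 rad and (angle between filter_center's own y axis and vertical below 0.3 rad or angle between filter_center's own y axis and vertical above 2.84 rad) and z of filter_center in the frame of rack_center between 0.07 and 0.088 m and x of filter_center in the frame of rack_center between -0.035 and 0.035 m and y of filter_center in the frame of rack_center between -0.052 and 0.052 m and (value of joint tab above 1.2 rad or value of joint tab below -1.2 rad)); the robot touches nothing.
It fails at once if the filter is forced against the fan with more than 80 N (contact force between filter and fan above 80 N).
It fails at once if the soap pump is moved more than 30 mm (distance of soap_pump from where it was at the start of the episode above 0.03 m).
It fails at once if the shampoo bottle is moved more than 30 mm (distance of shampoo from where it was at the start of the episode above 0.03 m).
It fails at once if the tumbler is moved more than 30 mm (distance of tumbler from where it was at the start of the episode above 0.03 m).
It also fails if it takes over 70 s, if anything falls off the work surface, if the arm or the gripper's body presses on something with over 40 N, if the wrist force passes 120 N, or if a joint passes its speed limit or range.

ROBOT

A 7-joint arm with a two-finger parallel gripper is mounted at the origin on the work surface. World frame = base frame: x ahead of the robot, y to its left, z up, the work surface at z = 0. Lengths are in m, angles in degrees, forces in N, time in s.
With the tool pointing down it reaches from about 0.4 to 0.85 m from the base axis. Payload 4.5 kg.
Tool frame: the origin (TCP) lies on the centre line of the jaws, within the pads' length; the fingertips stand 22 mm ahead of it and the grasp point (between the pads) lies 3 mm ahead of it; x points along the fingers, y is the direction in which the jaws open and shut, and the axes are right-handed (so a half turn about x gives the same grasp; the last joint's range is limited). The gripper opens to 85 mm and grips with 20 to 120 N. Pads are 22 mm wide; open, the fingers measure 114 mm over their backs; the gripper's body (76 mm by 85 mm) begins 54 mm behind the grasp point. The pads swing forward as they close: fully open they stand 13 mm farther back than shut.
Start: joints at [67.598, 39.483, -11.15, 89.685, 9.013, 51.709, -12.324], TCP at [0.258, -0.569, 0.229] pointing down, gripper open.
Joint ranges: [-172.22, 172.22], [-26.19, 119.32], [-84.43, 86.54], [7.71, 146.69], [-57.33, 237.33], [2.42, 119.75], [-152.13, 152.13]. Speed limits (degrees/s): [147.25, 147.25, 180, 180, 180, 180, 180].

INTERFACE

Orientations are given as [roll, pitch, yaw] about the fixed x, y, z axes, in that order (R = Rz(yaw) Ry(pitch) Rx(roll)).
In Python, from workcell import r gives the robot as it stands.
- The arm moves only by the tool servo_tool, never from a script. Its argument "motion" is a list of rows, each an object of numbers: "x", "y", "z": the shift along the world's x, y, z in mm; "turn": the turn about the world's z in rad; "fingers": the opening in per cent of the stroke, from 0 (shut) to 100 (fully open). A call has 1 to 12 rows; each row shifts and turns the commanded pose from where the row before left it; what a row does not reach is not made up. A row lasts 1/10 s, in which the tool goes at most 50 mm and 8.59 degrees, less where a joint would pass 70% of its speed; a pose out of reach is approached as far as the arm can. A call with a gripper value outside its range is refused whole. The fingers move at their own pace and stop on an object; "force" is the grip in N (left out, the last holds). Time passes only in rows, so rows that do not move let the fingers close. It gives the time, the measured TCP pose, the force and the opening at its end, in the units of the state.
- r.read_state(): the state, without advancing time (a new reading comes with each control period).
- r.read_camera(name): name is "scene" or "top" or "wrist"; returns a dict with "image" (384x512x3 uint8, red, green, blue), "fov_y" (degrees; the focal length in pixels is half the picture's height over the tangent of half this angle, whatever the lens; pixels are square), "cx", "cy" (the principal point, pixels), "R" (3x3) and "t" (3): a world point X has camera coordinates R X + t. Camera axes: x right, y down, z forward; pixel columns grow to the right and rows downward; lengths in m; the calibration is good to about 2 mm. A picture is of the moment at which its call begins. There is no depth.
- r.sign_off(): hands the job in, once; it reports no verdict.
The state is a dict: "clock": time; "qpos": joint angles; "joint_vel": joint speeds; "effort": joint torques, N m; "tool_pos": TCP position; "orientation": TCP orientation; "ft_force": force on the tool from outside, world axes, zero at the start; "wrist_torque": the same for the moment, N m; "opening": finger opening in m.
Only numpy, scipy, OpenCV 4.12 (cv2) and the standard library are available. Lean on these libraries where they do the work, as an engineer would, in place of code of your own. Each camera call takes 0.05 s, during which the arm holds its last target.

## Working session

There is one attempt and no reset: what is moved stays moved. The work goes in short steps, Python scripts to look and compute and a tool call to move; the robot and the scene stay as the last step left them, time stands still between calls to the robot, and variables do not carry over. Pictures are saved under pics/ and viewed, and the job is handed in when it is done.

Besides the shell and the picture viewer there is one more tool, called after "Emit:" as name(argument=value, ...), one argument or row to a line, values as JSON. servo_tool: Moves the arm, as the interface text tells. Its arguments: {"type":"object","properties":{"motion":{"type":"array"},"force":{"type":"number"}},"required":["motion"]}

```bash
mkdir -p pics; ls
cat > h.py <<'E'
import numpy as np, cv2
from workcell import r
def snap(name,out):
    c=r.read_camera(name); cv2.imwrite(f'pics/{out}.png',c['image'][:,:,::-1])
    np.savez(f'pics/{out}.npz',**{k:c[k] for k in ('fov_y','cx','cy','R','t')}); return c
def load(out): return np.load(f'pics/{out}.npz')
def ray(c,u,v,z):
    f=192/np.tan(np.radians(float(c['fov_y']))/2)
    d=np.array([(u-c['cx'])/f,(v-c['cy'])/f,1]); R=np.array(c['R']);t=np.array(c['t'])
    o=-R.T@t; w=R.T@d; return o+w*(z-o[2])/w[2]
def proj(c,X):
    f=192/np.tan(np.radians(float(c['fov_y']))/2)
    p=np.array(c['R'])@np.array(X)+np.array(c['t']); return p[0]/p[2]*f+c['cx'],p[1]/p[2]*f+c['cy']
E
python3 - <<'E'
from h import *
for n in ('scene','top','wrist'):
    c=snap(n,n+'0'); print(n,c['fov_y'],c['cx'],c['cy'],np.round(-np.array(c['R']).T@np.array(c['t']),3))
print(r.read_state())
E
```

```text
pics
scene 52.87565430039617 255.21331054698567 191.25114448389755 [ 1.38  -0.16   0.903]
top 44.84470947060113 258.0139766610014 192.51568140044174 [ 0.4   -0.016  1.622]
wrist 58.34397336997327 258.3967731911751 193.34879625299337 [ 0.326 -0.538  0.374]
{'clock': 0.15, 'qpos': array([ 67.59927187,  39.52174591, -11.14625177,  89.73089724,
         9.01159108,  51.70890944, -12.32393599]), 'joint_vel': array([ 0.01144337, -0.25186384, -0.04408877, -0.17741496, -0.09218995,
       -0.00806084,  0.00260889]), 'effort': array([-9.99000295e-04, -5.39945340e+01, -1.26843475e+00, -1.58719969e+01,
        9.20786028e-03,  6.48107656e-03, -2.27728151e-05]), 'tool_pos': array([ 0.25734108, -0.56902043,  0.22847423]), 'orientation': array([-86.66983294,  89.92011316, 117.67144647]), 'ft_force': array([ 0.1664131 , -0.2883056 , -0.09105928]), 'wrist_torque': array([ 0.05082948,  0.02329808, -0.0136645 ]), 'opening': 0.08550101346827653}
```

View pics/top0.png

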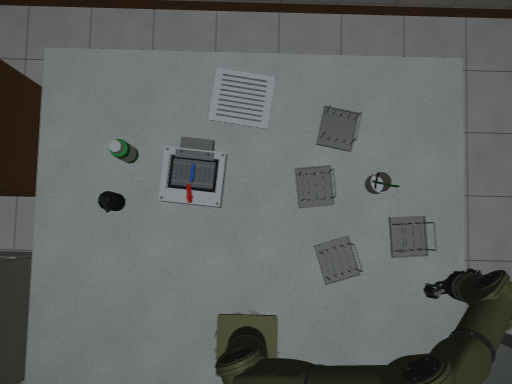

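View pics/scene0.png

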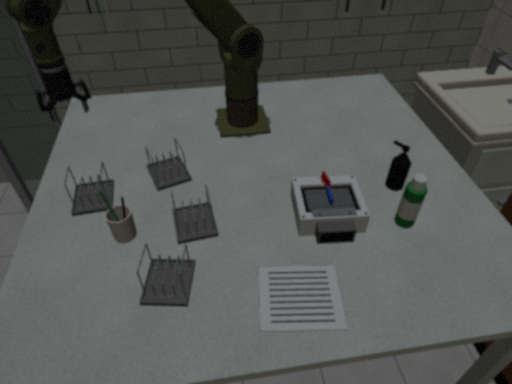

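View pics/wrist0.png

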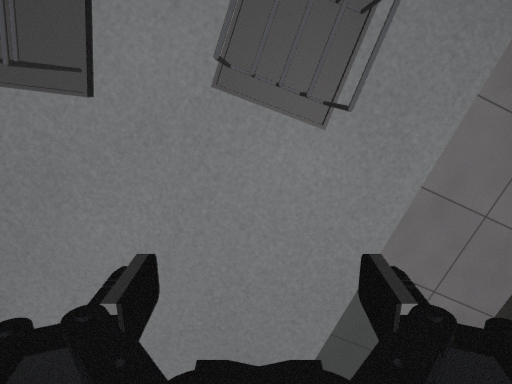

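The top view has image up = +x and image left = +y. The fan is at about (193,177), the pump at (112,201), the shampoo at (123,150) and the tumbler at (378,183). The leftmost rack is at (316,187). I'll enlarge these.

Run:
```python
import cv2
a=cv2.imread('pics/top0.png')
b=cv2.resize(a[130:220,150:240],None,fx=6.5,fy=6.5,interpolation=cv2.INTER_CUBIC); cv2.imwrite('pics/fan_c.png',cv2.convertScaleAbs(b,alpha=1.5))
b=cv2.resize(a[155:220,280:350],None,fx=8,fy=8,interpolation=cv2.INTER_CUBIC); cv2.imwrite('pics/rack_c.png',cv2.convertScaleAbs(b,alpha=1.7))
```

```text
(no output)
```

View pics/fan_c.png

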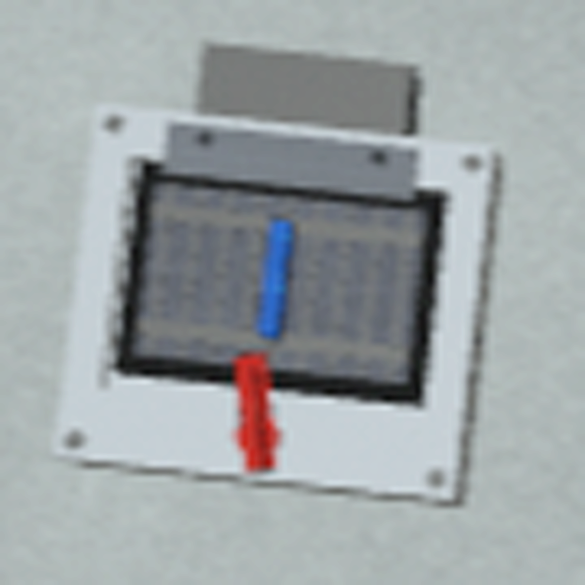

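View pics/rack_c.png

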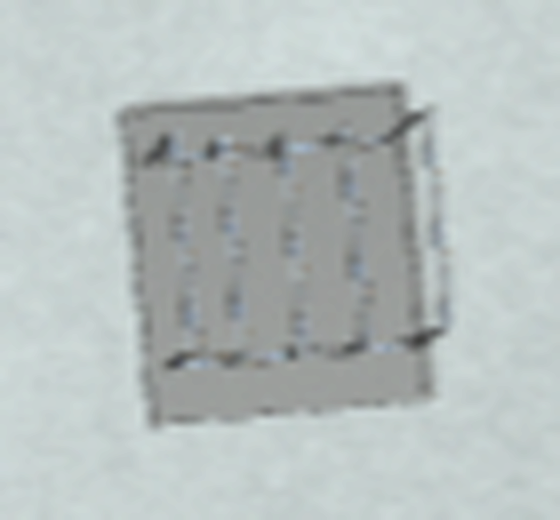

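Run:
```python
from h import *
c=load('top0')
def P(pts,s,ox,oy,z): return np.array([ray(c,(x+.5)/s-.5+ox,(y+.5)/s-.5+oy,z)[:2] for x,y in pts])
f=P([(95,103),(497,152),(463,503),(57,458)],6.5,150,130,.075)
print('fan',f.round(4)); d=lambda a,b:np.linalg.norm(a-b)
print([round(d(f[i],f[(i+1)%4]),4) for i in range(4)], f.mean(0))
print('yaw',[np.degrees(np.arctan2(*(f[i]-f[j])[::-1])) for i,j in((0,3),(1,2))],[np.degrees(np.arctan2(*(f[i]-f[j])[::-1]))-90 for i,j in((0,1),(3,2))])
o=P([(135,158),(447,195),(420,403),(107,372)],6.5,150,130,.075);print('opening',o.mean(0), [round(d(o[i],o[(i+1)%4]),4) for i in range(4)])
rib=P([(283,222),(268,335)],6.5,150,130,.102);print('rib',rib,d(*rib),rib.mean(0),np.degrees(np.arctan2(*(rib[0]-rib[1])[::-1])))
t=P([(251,358),(261,468)],6.5,150,130,.095);print('tab',t,d(*t),np.degrees(np.arctan2(*(t[0]-t[1])[::-1])))
k=P([(118,105),(402,85),(435,397),(152,425)],8,280,155,.014);print('rack',k,[round(d(k[i],k[(i+1)%4]),4) for i in range(4)],k.mean(0))
print('yaw',[np.degrees(np.arctan2(*(k[i]-k[j])[::-1])) for i,j in((0,3),(1,2))],[np.degrees(np.arctan2(*(k[i]-k[j])[::-1]))-90 for i,j in((0,1),(3,2))])
for n,u,v,z in(('soap',112,201,.1),('sham',115,145,.185),('tumb',378,183,.09)):print(n,ray(c,u,v,z))
```

```text
fan [[0.6654 0.2937]
 [0.6449 0.0856]
 [0.4634 0.0979]
 [0.4816 0.3061]]
[np.float64(0.209), np.float64(0.1819), np.float64(0.209), np.float64(0.1843)] [0.56383033 0.1958046 ]
yaw [np.float64(-3.863286652407943), np.float64(-3.860298369539897)] [np.float64(-5.6139688182732215), np.float64(-4.977526701994236)]
opening [0.5749284  0.19657937] [np.float64(0.162), np.float64(0.1083), np.float64(0.1613), np.float64(0.1115)]
rib [[0.6023128  0.19100016]
 [0.54473984 0.19663183]] 0.05784774208204129 [0.57352632 0.193816  ] -5.586790359038263
tab [[0.53350634 0.20581336]
 [0.47787405 0.1988555 ]] 0.05606570520623285 7.128889420891477
rack [[ 0.60869791 -0.14935521]
 [ 0.62045919 -0.27295617]
 [ 0.48476316 -0.28886609]
 [ 0.46975204 -0.16649877]] [np.float64(0.1242), np.float64(0.1366), np.float64(0.1233), np.float64(0.14)] [ 0.54591807 -0.21941906]
yaw [np.float64(7.033777806199058), np.float64(6.6872160083475665)] [np.float64(5.435628060973372), np.float64(6.993683531445683)]
soap [0.47350648 0.45196357 0.1       ]
sham [0.6440904  0.42460098 0.185     ]
tumb [ 0.5544573  -0.42132433  0.09      ]
```

```bash
cat >> h.py <<'E'
from scipy.spatial.transform import Rotation as Ro
def st():
    s=r.read_state(); R=Ro.from_euler('xyz',s['orientation'],degrees=True).as_matrix()
    print('t',round(s['clock'],2),'pos',(s['tool_pos']*1000).round(1),'jaw yaw',round(np.degrees(np.arctan2(R[1,1],R[0,1])),2),'x-axis',R[:,0].round(3),'F',s['ft_force'].round(1),'M',s['wrist_torque'].round(2),'open',round(s['opening']*1000,1),'q',s['qpos'].round(1))
E
python3 -c "
from h import *
st()"
```

```text
t 0.15 pos [ 257.3 -569.   228.5] jaw yaw -65.66 x-axis [-0.001  0.001 -1.   ] F [ 0.2 -0.3 -0.1] M [ 0.05  0.02 -0.01] open 85.5 q [ 67.6  39.5 -11.1  89.7   9.   51.7 -12.3]
```

Emit:
servo_tool(
  motion=[
    {"x":20,"y":0,"z":40},
    {"x":20,"y":45,"z":40},
    {"x":20,"y":45},
    {"x":20,"y":45},
    {"x":20,"y":45},
    {"x":20,"y":45},
    {"x":20,"y":45},
    {"x":20,"y":45},
    {"x":20,"y":45},
    {"x":20,"y":45},
    {"x":0,"y":45},
    {"x":0,"y":45},
  ],
)

```text
invalid input
```

```bash
python3 -c "
from h import *
st()"
```

```text
t 0.15 pos [ 257.3 -569.   228.5] jaw yaw -65.66 x-axis [-0.001  0.001 -1.   ] F [ 0.2 -0.3 -0.1] M [ 0.05  0.02 -0.01] open 85.5 q [ 67.6  39.5 -11.1  89.7   9.   51.7 -12.3]
```

Emit:
servo_tool(
  motion=[
    {"x":20,"y":0,"z":40,"turn":0,"fingers":100},
  ],
  force=20,
)

```text
clock: 0.25
tool_pos: [0.2716, -0.5669, 0.2638]
orientation: [-71.7, 89.1, 132.4]
ft_force: [0.3, -1.1, -0.5]
opening: 0.0855
```

Emit:
servo_tool(
  motion=[
    {"x":20,"y":45,"z":40,"turn":-0.1,"fingers":100},
    {"x":20,"y":45,"z":0,"turn":-0.1,"fingers":100},
    {"x":20,"y":45,"z":0,"turn":-0.1,"fingers":100},
    {"x":20,"y":45,"z":0,"turn":0,"fingers":100},
    {"x":20,"y":45,"z":0,"turn":0,"fingers":100},
    {"x":20,"y":45,"z":0,"turn":0,"fingers":100},
    {"x":20,"y":45,"z":0,"turn":0,"fingers":100},
    {"x":10,"y":45,"z":0,"turn":0,"fingers":100},
    {"x":0,"y":45,"z":0,"turn":0,"fingers":100},
    {"x":0,"y":45,"z":0,"turn":0,"fingers":100},
    {"x":0,"y":45,"z":0,"turn":0,"fingers":100},
    {"x":0,"y":45,"z":0,"turn":0,"fingers":100},
  ],
)

```text
clock: 1.45
tool_pos: [0.423, -0.0373, 0.3006]
orientation: [110.5, 90.0, -62.4]
ft_force: [1.5, -0.6, 0.4]
opening: 0.0853
```

```bash
python3 -c "
from h import *
st()"
```

```text
t 1.45 pos [423.  -37.3 300.6] jaw yaw -82.86 x-axis [ 0. -0. -1.] F [ 1.5 -0.6  0.4] M [-0.02 -0.04  0.03] open 85.3 q [  6.5  18.8 -10.6 116.3   4.8  45.3 -89.7]
```

Emit:
servo_tool(
  motion=[
    {"x":10,"y":45,"z":0,"turn":0,"fingers":100},
    {"x":10,"y":45,"z":0,"turn":0,"fingers":100},
    {"x":10,"y":45,"z":0,"turn":0,"fingers":100},
    {"x":10,"y":45,"z":0,"turn":0,"fingers":100},
    {"x":0,"y":45,"z":0,"turn":0,"fingers":100},
    {"x":0,"y":0,"z":0,"turn":0,"fingers":100},
    {"x":0,"y":0,"z":0,"turn":0,"fingers":100},
  ],
)

```text
clock: 2.15
tool_pos: [0.4628, 0.187, 0.3003]
orientation: [19.4, 89.9, -153.3]
ft_force: [-0.2, -1.8, 0.2]
opening: 0.0853
```

```bash
python3 -c "
from h import *
st(); c=snap('wrist','w1'); print(-np.array(c['R']).T@np.array(c['t']))"
```

```text
t 2.15 pos [462.8 187.  300.3] jaw yaw -82.67 x-axis [-0.001 -0.    -1.   ] F [-0.2 -1.8  0.2] M [-0.01 -0.03  0.02] open 85.3 q [ -19.3   24.9  -11.9  105.3    6.5   50.5 -117. ]
[0.53766891 0.19646009 0.44556012]
```

View pics/w1.png

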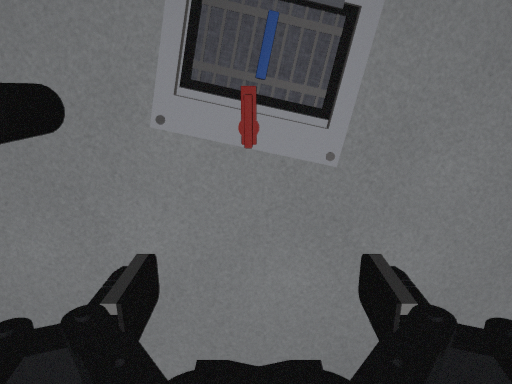

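Run:
```python
from h import *
import cv2
c=load('w1')
A=ray(c,151,126,.075);B=ray(c,337,166,.075);print(A,B,np.linalg.norm(A-B),np.degrees(np.arctan2(*(A-B)[1::-1]))-90)
y=np.arctan2(*(A-B)[1::-1])-np.pi/2; ex=np.array([np.cos(y),np.sin(y)]); m=(A+B)[:2]/2; print('pivot',m+.022*ex,'fanc',m+.098*ex)
a=ray(c,249,94,.102);b=ray(c,249,147,.102);print('wing',a,b,np.linalg.norm(a-b),np.degrees(np.arctan2(*(a-b)[1::-1])))
print('disc',ray(c,249,127,.08))
a=ray(c,273,12,.097);b=ray(c,262,78,.097);print('rib',a,b,(a+b)/2,np.linalg.norm(a-b),np.degrees(np.arctan2(*(a-b)[1::-1])))
im=cv2.imread('pics/w1.png');cv2.imwrite('pics/w1c.png',cv2.convertScaleAbs(cv2.resize(im[0:180,130:390],None,fx=3,fy=3,interpolation=cv2.INTER_CUBIC),alpha=1.8))
```

```text
[0.48403824 0.30447506 0.075     ] [0.46641555 0.09988358 0.075     ] 0.20534905716755522 -4.923077136602984
pivot [0.49714573 0.20029132] fanc [0.57286535 0.19376913]
wing [0.53030616 0.20440194 0.102     ] [0.47955452 0.19831846 0.102     ] 0.051114954655505286 6.835294167414165
disc [0.49678092 0.20094842 0.08      ]
rib [0.60434218 0.19135738 0.097     ] [0.54645779 0.19388295 0.097     ] [0.57539998 0.19262016 0.097     ] 0.057939463901248565 -2.498307713093268
```

View pics/w1c.png

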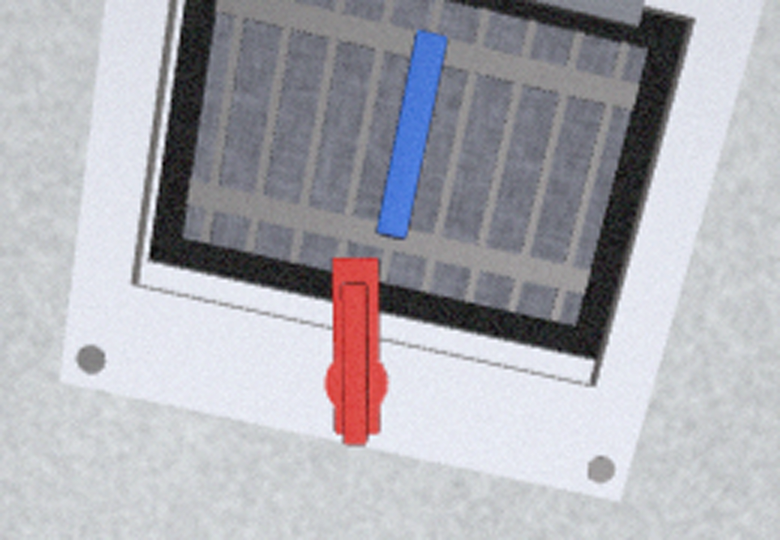

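Emit:
servo_tool(
  motion=[
    {"x":17,"y":7,"z":-40,"turn":0,"fingers":60},
    {"x":17,"y":7,"z":-40,"turn":0,"fingers":60},
    {"x":0,"y":0,"z":-40,"turn":0,"fingers":60},
    {"x":0,"y":0,"z":-30,"turn":0,"fingers":60},
    {"x":0,"y":0,"z":0,"turn":0,"fingers":60},
    {"x":0,"y":0,"z":0,"turn":0,"fingers":60},
  ],
)

```text
clock: 2.8
tool_pos: [0.4977, 0.1985, 0.1511]
orientation: [71.7, 89.9, -101.3]
ft_force: [0.1, 1.7, 0.7]
opening: 0.0511
```

```bash
python3 -c "
from h import *
st()"
```

```text
t 2.8 pos [497.7 198.5 151.1] jaw yaw -82.97 x-axis [-0.    -0.001 -1.   ] F [0.1 1.7 0.7] M [-0.02 -0.06 -0.03] open 51.1 q [ -21.3   39.4   -8.9  109.5   10.8   31.9 -120.4]
```

Emit:
servo_tool(
  motion=[
    {"x":0,"y":2,"z":-30,"turn":0,"fingers":60},
    {"x":0,"y":0,"z":-14,"turn":0,"fingers":60},
    {"x":0,"y":0,"z":0,"turn":0,"fingers":30},
    {"x":0,"y":0,"z":0,"turn":0,"fingers":0},
    {"x":0,"y":0,"z":0,"turn":0,"fingers":0},
    {"x":0,"y":0,"z":0,"turn":0,"fingers":0},
    {"x":0,"y":0,"z":0,"turn":0,"fingers":0},
  ],
  force=20,
)

```text
clock: 3.5
tool_pos: [0.4979, 0.2021, 0.1075]
orientation: [-165.2, 89.9, 22.0]
ft_force: [0.4, 0.8, -0.7]
opening: 0.0003
```

```bash
python3 -c "
from h import *
st();snap('wrist','w2')"
```

```text
t 3.5 pos [497.9 202.1 107.5] jaw yaw -82.86 x-axis [ 0.001  0.001 -1.   ] F [ 0.4  0.8 -0.7] M [0.01 0.03 0.05] open 0.3 q [ -22.4   43.6   -7.6  111.    12.    26.1 -121.6]
```

View pics/w2.png

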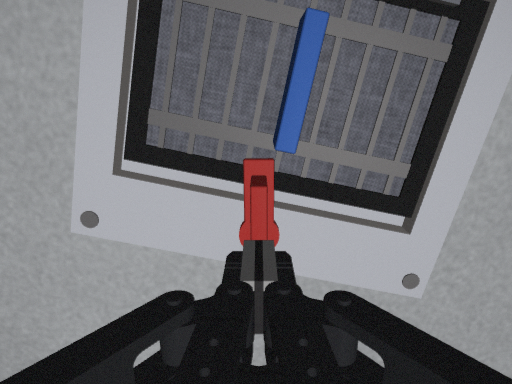

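Run:
```python
from h import *
c=load('w2'); print(-c['R'].T@c['t'])
for X in ([.498,.202,.0855],[.509,.2033,.0855],[.509,.2033,.102],[.498,.202,.1075]):print(X,proj(c,X))
print(ray(c,259,232,.08))
A=ray(c,70,233,.075);B=ray(c,420,298,.075);print(A,B,np.linalg.norm(A-B),np.degrees(np.arctan2(*(A-B)[1::-1]))-90)
a=ray(c,317,13,.097);b=ray(c,286,150,.097);print('rib',a,b,(a+b)/2)
im=cv2.imread('pics/w2.png');cv2.imwrite('pics/w2c.png',cv2.convertScaleAbs(cv2.resize(im[140:384,170:350],None,fx=2.4,fy=2.4,interpolation=cv2.INTER_CUBIC),alpha=2.2))
```

```text
[0.57242964 0.21126256 0.25293874]
[0.498, 0.202, 0.0855] (np.float64(258.3818252494321), np.float64(236.21175089695066))
[0.509, 0.2033, 0.0855] (np.float64(258.52051231889374), np.float64(216.61877900798703))
[0.509, 0.2033, 0.102] (np.float64(258.52870435685924), np.float64(229.06222106693832))
[0.498, 0.202, 0.1075] (np.float64(258.374767189009), np.float64(255.57024059291555))
[0.49807174 0.20167051 0.08      ]
[0.48218568 0.30651254 0.075     ] [0.46550281 0.100772   0.075     ] 0.20641581458524103 -4.635795169446169
rib [0.60447594 0.19115029 0.097     ] [0.54714201 0.19542374 0.097     ] [0.57580898 0.19328701 0.097     ]
```

View pics/w2c.png

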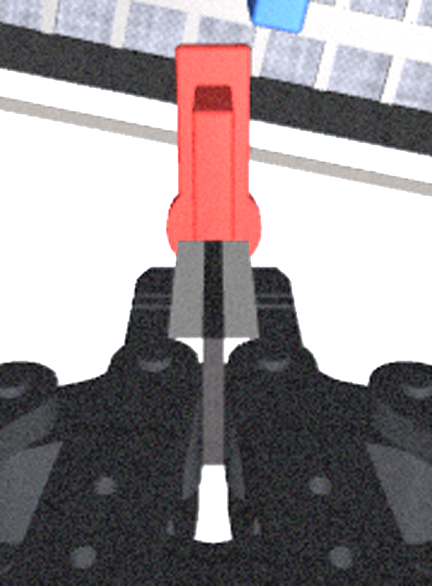

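Run:
```python
from h import *
st()
c=snap('scene','s1')
im=cv2.imread('pics/s1.png');print(proj(c,[.498,.202,.0855]))
u,v=map(int,proj(c,[.498,.202,.12]))
cv2.imwrite('pics/s1c.png',cv2.convertScaleAbs(cv2.resize(im[v-50:v+50,u-65:u+65],None,fx=6,fy=6,interpolation=cv2.INTER_CUBIC),alpha=2))
```

```text
t 3.55 pos [497.7 202.1 107.2] jaw yaw -82.85 x-axis [ 0.001  0.    -1.   ] F [-0.1 -1.   0.3] M [ 0.01 -0.01  0.01] open -0.4 q [ -22.4   43.6   -7.6  111.    12.    26.1 -121.6]
(np.float64(324.53855002767284), np.float64(178.09061541649817))
```

View pics/s1c.png

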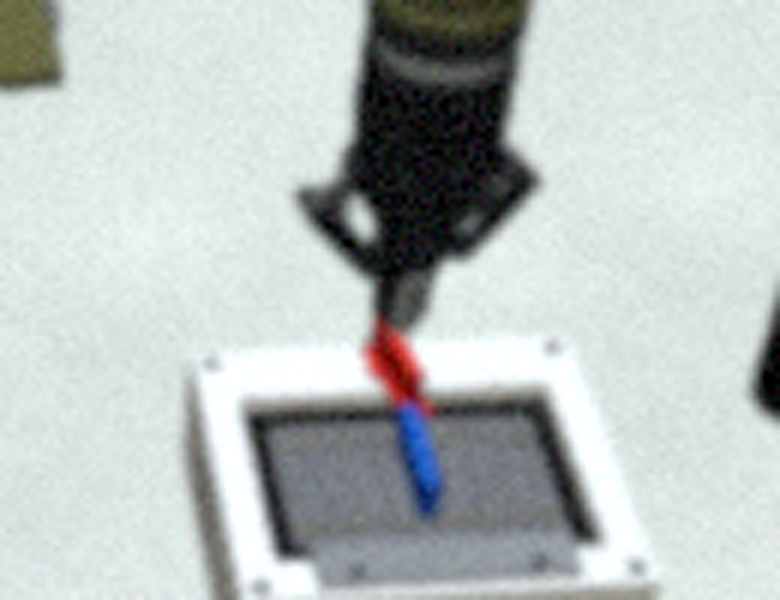

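Run:
```python
from h import *
c=load('s1')
u,v=map(int,proj(c,[.498,.202,.12]));
for z in(.0855,.1075,.12):
  p=proj(c,[.498,.202,z]); print(z,(p[0]-u+65)*6,(p[1]-v+50)*6)
p=proj(c,[.498,.202,.102]);print('wingtop',(p[0]-u+65)*6,(p[1]-v+50)*6)
p=proj(c,[.531,.206,.102]);print('wingtop front',(p[0]-u+65)*6,(p[1]-v+50)*6)
p=proj(c,[.480,.199,.102]);print('wingtop back',(p[0]-u+65)*6,(p[1]-v+50)*6)
```

```text
0.0855 387.23130016603704 354.543692498989
0.1075 392.3176084628452 323.169934831222
0.12 395.26403721486645 304.99554659972665
wingtop 391.0342658232951 331.085947512408
wingtop front 416.71503181692367 371.42952795811743
wingtop back 375.94950314211724 309.87669085289997
```

Emit:
servo_tool(
  motion=[
    {"x":-1,"y":-1,"z":0,"turn":0,"fingers":40},
    {"x":0,"y":0,"z":0,"turn":0,"fingers":40},
    {"x":0,"y":0,"z":0,"turn":0,"fingers":40},
    {"x":0,"y":0,"z":0,"turn":0,"fingers":40},
    {"x":0,"y":0,"z":-8,"turn":0,"fingers":40},
    {"x":0,"y":0,"z":-7,"turn":0,"fingers":40},
    {"x":0,"y":0,"z":0,"turn":0,"fingers":40},
  ],
)

```text
clock: 4.3
tool_pos: [0.4955, 0.2006, 0.0903]
orientation: [21.9, 89.9, -150.9]
ft_force: [-0.5, 0.3, -0.5]
opening: 0.0342
```

Run:
```python
from h import *
st()
snap('wrist','w3')
```

```text
t 4.3 pos [495.5 200.6  90.3] jaw yaw -82.84 x-axis [-0.002 -0.001 -1.   ] F [-0.5  0.3 -0.5] M [ 0.05  0.   -0.  ] open 34.2 q [ -22.7   45.2   -7.1  111.8   12.4   23.9 -122. ]
```

View pics/w3.png

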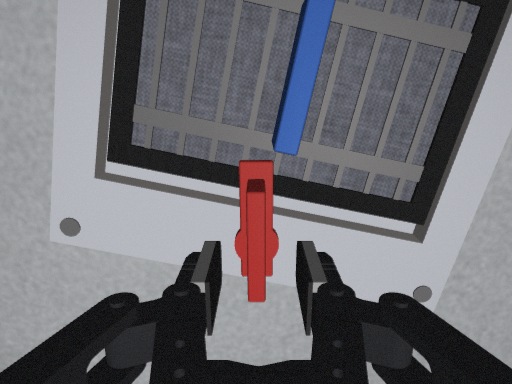

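Emit:
servo_tool(
  motion=[
    {"x":0,"y":0,"z":0,"turn":0,"fingers":0},
    {"x":0,"y":0,"z":0,"turn":0,"fingers":0},
    {"x":0,"y":0,"z":0,"turn":0,"fingers":0},
    {"x":0,"y":0,"z":0,"turn":0,"fingers":0},
  ],
)

```text
clock: 4.75
tool_pos: [0.4964, 0.2018, 0.0918]
orientation: [-120.1, 89.9, 67.1]
ft_force: [-0.1, 2.7, -0.3]
opening: 0.0072
```

Run:
```python
from h import *
st()
snap('wrist','w4')
```

```text
t 4.75 pos [496.4 201.8  91.8] jaw yaw -82.81 x-axis [ 0.     0.001 -1.   ] F [-0.1  2.7 -0.3] M [0.47 0.1  0.04] open 7.2 q [ -22.7   45.1   -7.1  111.7   12.4   23.9 -122. ]
```

View pics/w4.png

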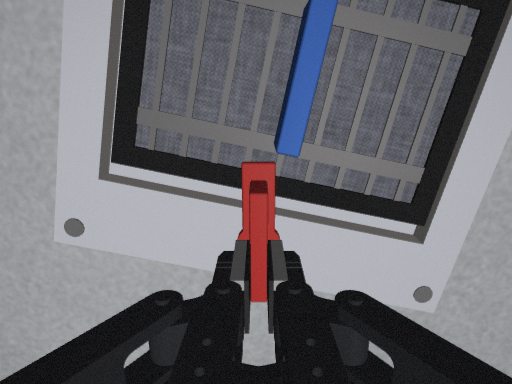

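Emit:
servo_tool(
  motion=[
    {"x":0,"y":-1,"z":0,"turn":0.13,"fingers":0},
    {"x":0,"y":0,"z":0,"turn":0.13,"fingers":0},
    {"x":0,"y":0,"z":0,"turn":0.13,"fingers":0},
    {"x":0,"y":0,"z":0,"turn":0.13,"fingers":0},
    {"x":0,"y":0,"z":0,"turn":0.13,"fingers":0},
    {"x":0,"y":0,"z":0,"turn":0.13,"fingers":0},
    {"x":0,"y":0,"z":0,"turn":0.13,"fingers":0},
    {"x":0,"y":0,"z":0,"turn":0.13,"fingers":0},
    {"x":0,"y":0,"z":0,"turn":0.13,"fingers":0},
    {"x":0,"y":0,"z":0,"turn":0.13,"fingers":0},
    {"x":0,"y":0,"z":0,"turn":0,"fingers":0},
    {"x":0,"y":0,"z":0,"turn":0,"fingers":0},
  ],
  force=40,
)

```text
clock: 6.0
tool_pos: [0.4963, 0.2018, 0.0919]
orientation: [179.4, 89.8, 81.0]
ft_force: [-0.8, 4.3, -1.0]
opening: 0.0066
```

Run:
```python
from h import *
st()
snap('wrist','w5')
```

```text
t 6.0 pos [496.3 201.8  91.9] jaw yaw -8.42 x-axis [ 0.001  0.003 -1.   ] F [-0.8  4.3 -1. ] M [1.17 0.26 0.08] open 6.6 q [-11.3  46.9 -26.3 111.2  38.8  30.8 -73. ]
```

View pics/w5.png

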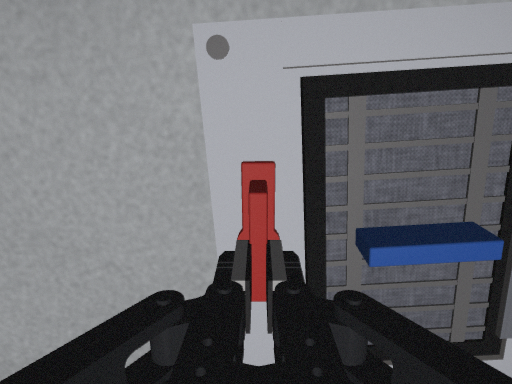

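Emit:
servo_tool(
  motion=[
    {"x":0,"y":0,"z":0,"turn":0,"fingers":35},
    {"x":0,"y":0,"z":0,"turn":0,"fingers":35},
    {"x":0,"y":0,"z":0,"turn":0,"fingers":35},
    {"x":0,"y":0,"z":40,"turn":0,"fingers":35},
    {"x":0,"y":0,"z":30,"turn":0.06,"fingers":60},
    {"x":40,"y":-4,"z":0,"turn":0,"fingers":100},
    {"x":39,"y":-5,"z":0,"turn":0,"fingers":100},
    {"x":0,"y":0,"z":0,"turn":0,"fingers":100},
    {"x":0,"y":0,"z":0,"turn":0,"fingers":100},
  ],
  force=20,
)

```text
clock: 6.95
tool_pos: [0.5756, 0.1898, 0.1611]
orientation: [-28.5, 89.9, -123.6]
ft_force: [-0.4, -1.2, -0.0]
opening: 0.0856
```

Run:
```python
from h import *
st()
snap('wrist','w6')
```

```text
t 6.95 pos [575.6 189.8 161.1] jaw yaw -5.08 x-axis [-0.001 -0.001 -1.   ] F [-0.4 -1.2 -0. ] M [0.04 0.09 0.01] open 85.6 q [ -4.   46.1 -33.9  96.1  32.7  48.2 -57.2]
```

View pics/w6.png

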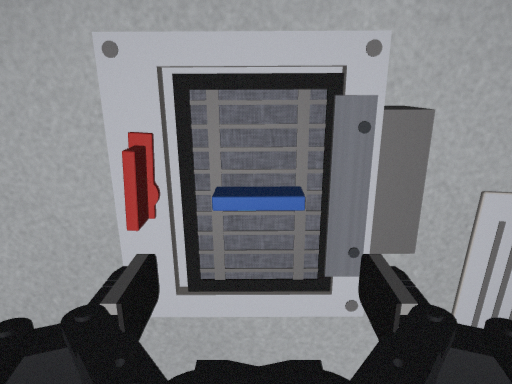

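Run:
```python
from h import *
c=load('w6'); print(-c['R'].T@c['t'], c['R'].round(3))
for z in(.097,):
  for p in((213,194),(305,194),(258,210),(213,188),(303,188)):print(p,ray(c,*p,z))
print('strip edge',ray(c,332,185,.075),'open -x',ray(c,162,185,.075),'filter -x',ray(c,175,185,.073))
print('open y',ray(c,258,68,.075),ray(c,258,294,.075))
im=cv2.imread('pics/w6.png');cv2.imwrite('pics/w6c.png',cv2.convertScaleAbs(cv2.resize(im[150:240,180:330],None,fx=5,fy=5,interpolation=cv2.INTER_CUBIC),alpha=2))
```

```text
[0.58275784 0.26439283 0.30639348] [[ 0.996 -0.089 -0.001]
 [-0.085 -0.952  0.295]
 [-0.027 -0.294 -0.956]]
(213, 194) [0.54788293 0.20216296 0.097     ]
(305, 194) [0.60630477 0.19695877 0.097     ]
(258, 210) [0.57549441 0.1888228  0.097     ]
(213, 188) [0.54839252 0.20611822 0.097     ]
(303, 188) [0.60523827 0.20105315 0.097     ]
strip edge [0.62789035 0.19478229 0.075     ] open -x [0.50954165 0.20532873 0.075     ] filter -x [0.51804231 0.20400431 0.073     ]
open y [0.58327041 0.27598453 0.075     ] [0.56855348 0.11207998 0.075     ]
```

View pics/w6c.png

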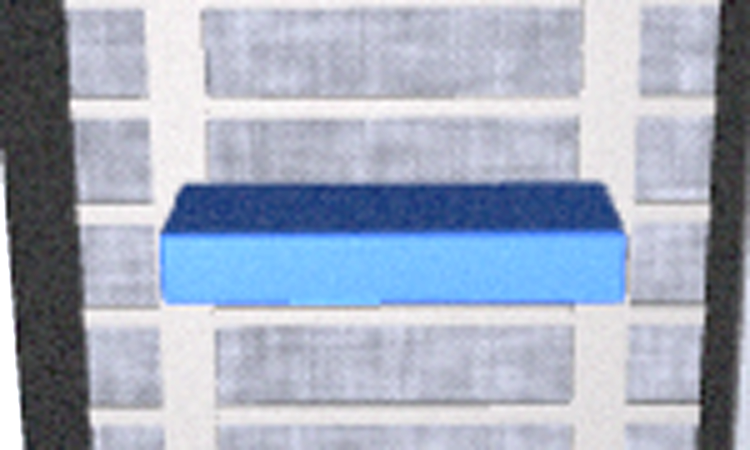

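Emit:
servo_tool(
  motion=[
    {"x":0.5,"y":4,"z":-20,"turn":0,"fingers":80},
    {"x":0,"y":0,"z":-20,"turn":0,"fingers":80},
    {"x":0,"y":0,"z":-18,"turn":0,"fingers":80},
    {"x":0,"y":0,"z":0,"turn":0,"fingers":80},
    {"x":0,"y":0,"z":0,"turn":0,"fingers":80},
  ],
  force=20,
)

```text
clock: 7.5
tool_pos: [0.5748, 0.1954, 0.1039]
orientation: [-67.8, 89.9, -162.6]
ft_force: [1.1, -0.4, 0.7]
opening: 0.0685
```

Run:
```python
from h import *
st()
c=snap('wrist','w7')
c=snap('scene','s7')
im=cv2.imread('pics/s7.png')
u,v=map(int,proj(c,[.576,.193,.1]))
cv2.imwrite('pics/s7c.png',cv2.convertScaleAbs(cv2.resize(im[v-40:v+40,u-55:u+55],None,fx=7,fy=7,interpolation=cv2.INTER_CUBIC),alpha=2))
```

```text
t 7.5 pos [574.8 195.4 103.9] jaw yaw -4.85 x-axis [-0.001 -0.    -1.   ] F [ 1.1 -0.4  0.7] M [-0.04  0.03  0.02] open 68.5 q [ -6.   50.4 -31.   98.   36.3  42.1 -60.5]
```

View pics/w7.png

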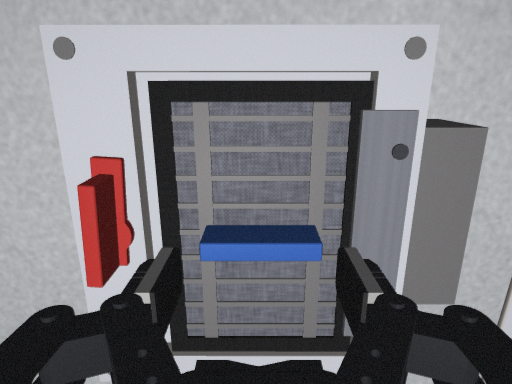

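View pics/s7c.png

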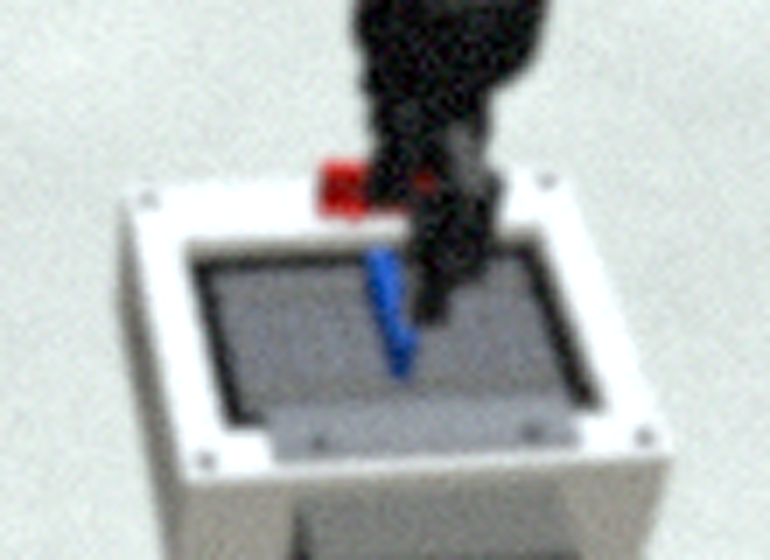

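Run:
```python
from h import *
c=load('s7')
u,v=map(int,proj(c,[.576,.193,.1]))
def q(X):
  p=proj(c,X); return round((p[0]-u+55)*7),round((p[1]-v+40)*7)
for z in(.08,.09,.10,.11,.12): print(z,'+x tip',q([.612,.192,z]),'+y corner',q([.613,.203,z]),'-y corner',q([.611,.181,z]))
print('rib top +x end',q([.606,.1905,.097]),'-x',q([.546,.1955,.097]))
print('rim corners',q([.6643,.2941-.0,.075]),q([.6466,.0887,.075]))
w=load('w7')
for z in(.08,.09,.10,.11,.12): print(z,'+x pad inner front',proj(w,[.610,.2035,z]),proj(w,[.609,.1815,z]))
```

```text
0.08 +x tip (405, 376) +y corner (431, 375) -y corner (380, 377)
0.09 +x tip (409, 359) +y corner (434, 358) -y corner (383, 361)
0.1 +x tip (412, 343) +y corner (438, 341) -y corner (386, 344)
0.11 +x tip (415, 326) +y corner (441, 324) -y corner (389, 327)
0.12 +x tip (418, 308) +y corner (445, 307) -y corner (392, 310)
rib top +x end (403, 338) -x (374, 243)
rim corners (676, 445) (189, 471)
0.08 +x pad inner front (np.float64(323.23553949612915), np.float64(214.68267201244018)) (np.float64(322.59958365519833), np.float64(252.63947696691764))
0.09 +x pad inner front (np.float64(326.8301817359648), np.float64(221.79832324877248)) (np.float64(326.02874596313336), np.float64(261.5405478771684))
0.1 +x pad inner front (np.float64(330.850682216266), np.float64(229.75696761573943)) (np.float64(329.848488206586), np.float64(271.45544647767406))
0.11 +x pad inner front (np.float64(335.37748326074205), np.float64(238.71784196695916)) (np.float64(334.12957045428277), np.float64(282.56784456136495))
0.12 +x pad inner front (np.float64(340.5126487529433), np.float64(248.88298337614233)) (np.float64(338.9609437993769), np.float64(295.1086323330801))
```

Emit:
servo_tool(
  motion=[
    {"x":1,"y":-2,"z":-10,"turn":0,"fingers":78},
    {"x":0,"y":0,"z":-7,"turn":0,"fingers":78},
    {"x":0,"y":0,"z":0,"turn":0,"fingers":78},
    {"x":0,"y":0,"z":0,"turn":0,"fingers":78},
  ],
  force=20,
)

```text
clock: 8.0
tool_pos: [0.5767, 0.1929, 0.0863]
orientation: [-63.5, 90.0, -158.4]
ft_force: [1.2, -0.2, 0.1]
opening: 0.0669
```

Run:
```python
from h import *
st()
c=snap('wrist','w8')
for z in(.08,.09,.10,.11,.12): print(z,'+x pad inner front',proj(c,[.610,.2035,z]),proj(c,[.609,.1815,z]))
c=snap('scene','s8')
im=cv2.imread('pics/s8.png')
u,v=map(int,proj(c,[.576,.193,.1]))
cv2.imwrite('pics/s8c.png',cv2.convertScaleAbs(cv2.resize(im[v-40:v+40,u-55:u+55],None,fx=7,fy=7,interpolation=cv2.INTER_CUBIC),alpha=2))
```

```text
t 8.0 pos [576.7 192.9  86.3] jaw yaw -4.93 x-axis [-0. -0. -1.] F [ 1.2 -0.2  0.1] M [0.04 0.02 0.02] open 66.9 q [ -6.3  51.8 -30.   98.4  37.4  40.3 -61.2]
0.08 +x pad inner front (np.float64(325.8072879014208), np.float64(223.10314534128452)) (np.float64(325.0692452785672), np.float64(264.64607299744966))
0.09 +x pad inner front (np.float64(329.98156354514424), np.float64(231.5486784141485)) (np.float64(329.03050802593077), np.float64(275.23259899221364))
0.1 +x pad inner front (np.float64(334.71034976110093), np.float64(241.11611568710808)) (np.float64(333.49533895054094), np.float64(287.1649174623966))
0.11 +x pad inner front (np.float64(340.11199927002514), np.float64(252.04491231419098)) (np.float64(338.5662784357503), np.float64(300.717068910511))
0.12 +x pad inner front (np.float64(346.3411256182029), np.float64(264.6478875555816)) (np.float64(344.3757342073792), np.float64(316.2429146986291))
```

View pics/w8.png

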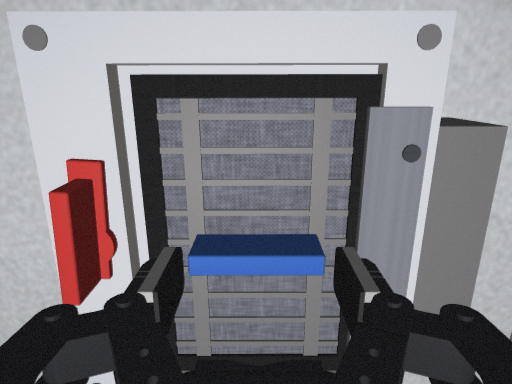

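View pics/s8c.png

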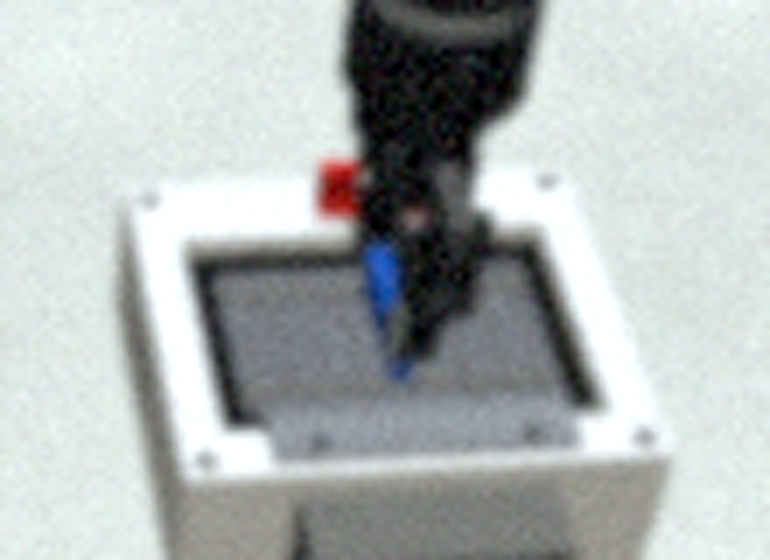

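Emit:
servo_tool(
  motion=[
    {"x":0,"y":0,"z":-9,"turn":0,"fingers":78},
    {"x":0,"y":0,"z":0,"turn":0,"fingers":78},
    {"x":0,"y":0,"z":0,"turn":0,"fingers":60},
    {"x":0,"y":0,"z":0,"turn":0,"fingers":50},
    {"x":0,"y":0,"z":0,"turn":0,"fingers":50},
  ],
  force=30,
)

```text
clock: 8.6
tool_pos: [0.5767, 0.193, 0.0775]
orientation: [-87.4, 90.0, 177.6]
ft_force: [-0.6, 1.2, -1.4]
opening: 0.059
```

Run:
```python
from h import *
st()
c=snap('wrist','w9')
c=snap('scene','s9')
im=cv2.imread('pics/s9.png')
u,v=map(int,proj(c,[.576,.193,.1]))
cv2.imwrite('pics/s9c.png',cv2.convertScaleAbs(cv2.resize(im[v-40:v+40,u-55:u+55],None,fx=7,fy=7,interpolation=cv2.INTER_CUBIC),alpha=2))
```

```text
t 8.6 pos [576.7 193.   77.5] jaw yaw -4.92 x-axis [-0.  0. -1.] F [-0.6  1.2 -1.4] M [0.02 0.03 0.04] open 59.0 q [ -6.6  52.5 -29.5  98.6  38.   39.4 -61.7]
```

View pics/w9.png

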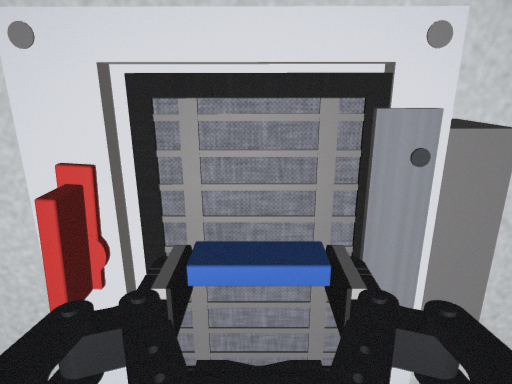

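View pics/s9c.png

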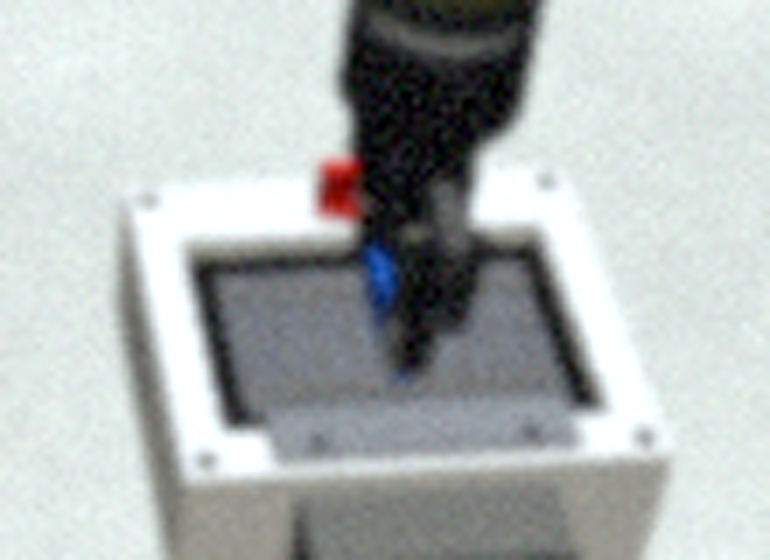

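Emit:
servo_tool(
  motion=[
    {"x":-3,"y":0.3,"z":0,"turn":0,"fingers":0},
    {"x":-3,"y":0.3,"z":0,"turn":0,"fingers":0},
    {"x":-3,"y":0.2,"z":0,"turn":0,"fingers":0},
    {"x":0,"y":0,"z":0,"turn":0,"fingers":0},
  ],
  force=40,
)

```text
clock: 9.1
tool_pos: [0.5672, 0.1938, 0.0776]
orientation: [-57.3, 90.0, -152.2]
ft_force: [-0.8, 0.3, -0.5]
opening: 0.0585
```

Run:
```python
from h import *
st()
c=snap('wrist','w10')
```

```text
t 9.1 pos [567.2 193.8  77.6] jaw yaw -4.89 x-axis [-0.001 -0.    -1.   ] F [-0.8  0.3 -0.5] M [-0.01 -0.01  0.05] open 58.5 q [ -7.   51.9 -29.2 100.1  38.3  38.3 -62.7]
```

View pics/w10.png

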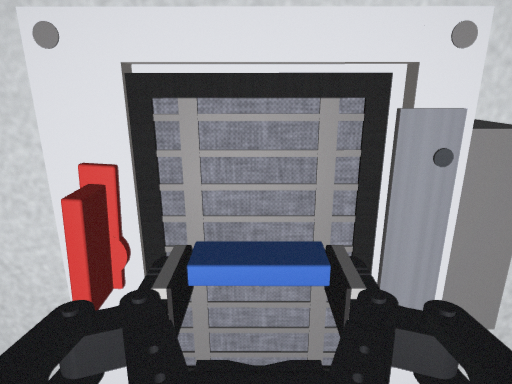

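The filter's +x edge (col 392) is clear of the strip (col 398). I'll lift it straight up in small steps and watch the force.

Emit:
servo_tool(
  motion=[
    {"x":0,"y":0,"z":3,"turn":0,"fingers":0},
    {"x":0,"y":0,"z":4,"turn":0,"fingers":0},
    {"x":0,"y":0,"z":5,"turn":0,"fingers":0},
  ],
)

```text
clock: 9.45
tool_pos: [0.568, 0.1938, 0.09]
orientation: [101.9, 90.0, 6.9]
ft_force: [-0.4, -0.8, -2.9]
opening: 0.0586
```

Run:
```python
from h import *
st()
```

```text
t 9.45 pos [568.  193.8  90. ] jaw yaw -4.93 x-axis [ 0.  0. -1.] F [-0.4 -0.8 -2.9] M [-0.02 -0.03  0.06] open 58.6 q [ -6.6  51.  -30.   99.8  37.5  39.6 -62. ]
```

Emit:
servo_tool(
  motion=[
    {"x":0,"y":0,"z":10,"turn":0,"fingers":0},
    {"x":0,"y":0,"z":20,"turn":0,"fingers":0},
    {"x":0,"y":0,"z":30,"turn":0,"fingers":0},
    {"x":0,"y":0,"z":40,"turn":0,"fingers":0},
    {"x":0,"y":0,"z":0,"turn":0,"fingers":0},
  ],
)

```text
clock: 9.95
tool_pos: [0.5709, 0.1964, 0.1958]
orientation: [124.5, 89.4, 29.6]
ft_force: [0.2, 1.1, -1.6]
opening: 0.0585
```

Run:
```python
from h import *
st()
c=snap('wrist','w11');c=snap('scene','s11')
im=cv2.imread('pics/s11.png')
u,v=map(int,proj(c,[.576,.15,.12]))
cv2.imwrite('pics/s11c.png',cv2.convertScaleAbs(cv2.resize(im[v-65:v+65,u-85:u+85],None,fx=4.5,fy=4.5,interpolation=cv2.INTER_CUBIC),alpha=2))
```

```text
t 9.95 pos [570.9 196.4 195.8] jaw yaw -4.94 x-axis [ 0.01   0.006 -1.   ] F [ 0.2  1.1 -1.6] M [ 0.1  -0.05 -0.02] open 58.5 q [ -3.6  43.2 -35.5  95.4  30.9  50.8 -56.5]
```

View pics/w11.png

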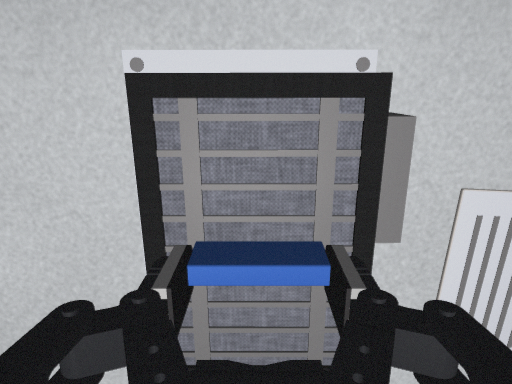

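View pics/s11c.png

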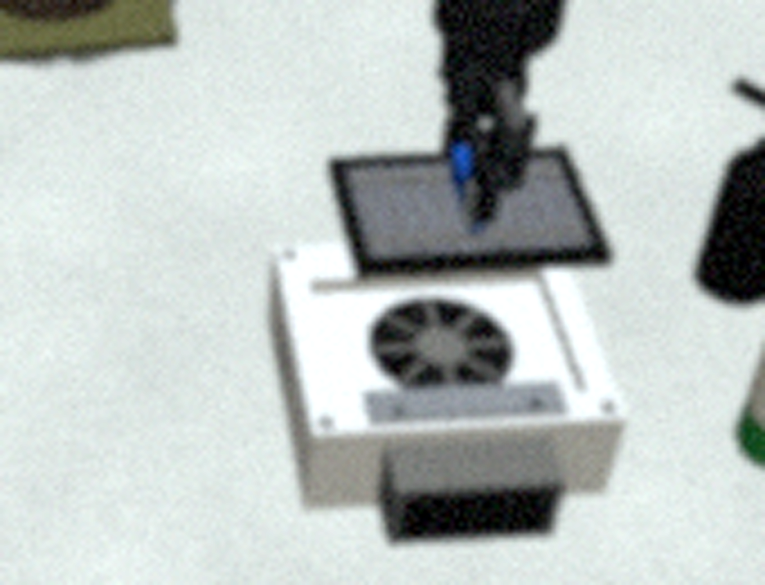

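Emit:
servo_tool(
  motion=[
    {"x":-3,"y":-35,"z":0,"turn":0,"fingers":0},
    {"x":-3,"y":-35,"z":0,"turn":0,"fingers":0},
    {"x":-3,"y":-35,"z":0,"turn":0,"fingers":0},
    {"x":-2,"y":-34,"z":-20,"turn":0,"fingers":0},
    {"x":0,"y":0,"z":-30,"turn":0,"fingers":0},
    {"x":0,"y":0,"z":-30,"turn":0,"fingers":0},
    {"x":0,"y":0,"z":0,"turn":0,"fingers":0},
    {"x":0,"y":0,"z":0,"turn":0,"fingers":0},
  ],
)

```text
clock: 10.85
tool_pos: [0.5561, 0.055, 0.1092]
orientation: [-81.3, 89.9, -176.2]
ft_force: [0.4, -0.3, -1.2]
opening: 0.0589
```

Run:
```python
from h import *
st()
```

```text
t 10.85 pos [556.1  55.  109.2] jaw yaw -4.89 x-axis [-0.002 -0.    -1.   ] F [ 0.4 -0.3 -1.2] M [ 0.06 -0.01 -0.03] open 58.9 q [  7.7  47.3 -31.1 106.4  38.6  37.5 -51.9]
```

Emit:
servo_tool(
  motion=[
    {"x":4,"y":0,"z":-10,"turn":0,"fingers":0},
    {"x":0,"y":0,"z":-10,"turn":0,"fingers":0},
    {"x":0,"y":0,"z":-5,"turn":0,"fingers":0},
    {"x":0,"y":0,"z":-5,"turn":0,"fingers":0},
    {"x":0,"y":0,"z":0,"turn":0,"fingers":0},
  ],
  force=20,
)

```text
clock: 11.35
tool_pos: [0.5622, 0.0515, 0.0805]
orientation: [29.3, 89.7, -65.8]
ft_force: [0.2, -6.9, 10.2]
opening: 0.0585
```

Run:
```python
from h import *
st()
c=snap('scene','s12')
im=cv2.imread('pics/s12.png')
u,v=map(int,proj(c,[.576,.1,.1]))
cv2.imwrite('pics/s12c.png',cv2.convertScaleAbs(cv2.resize(im[v-65:v+65,u-85:u+85],None,fx=4.5,fy=4.5,interpolation=cv2.INTER_CUBIC),alpha=2))
```

```text
t 11.35 pos [562.2  51.5  80.5] jaw yaw -5.07 x-axis [ 0.002 -0.005 -1.   ] F [ 0.2 -6.9 10.2] M [-1.02 -0.09  0.02] open 58.5 q [  6.5  49.8 -28.8 106.4  41.   34.6 -53.7]
```

View pics/s12c.png

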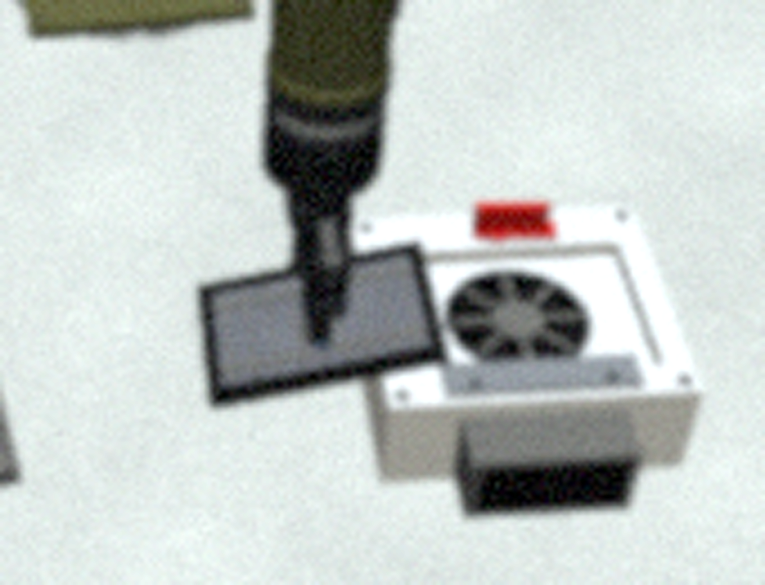

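The plate swivels in the grip as intended, about 12° so far with a reaction of about 10 N. I'll continue.

Emit:
servo_tool(
  motion=[
    {"x":0,"y":1,"z":-4,"turn":0,"fingers":0},
    {"x":0,"y":1,"z":-4,"turn":0,"fingers":0},
    {"x":0,"y":0,"z":-3,"turn":0,"fingers":0},
    {"x":0,"y":0,"z":0,"turn":0,"fingers":0},
  ],
  force=20,
)

```text
clock: 11.8
tool_pos: [0.562, 0.0494, 0.0696]
orientation: [11.1, 89.4, -84.1]
ft_force: [0.6, -13.1, 11.6]
opening: 0.0586
```

Run:
```python
from h import *
st()
c=snap('scene','s13')
im=cv2.imread('pics/s13.png')
u,v=map(int,proj(c,[.576,.1,.1]))
cv2.imwrite('pics/s13c.png',cv2.convertScaleAbs(cv2.resize(im[v-65:v+65,u-85:u+85],None,fx=4.5,fy=4.5,interpolation=cv2.INTER_CUBIC),alpha=2))
```

```text
t 11.8 pos [562.   49.4  69.6] jaw yaw -5.22 x-axis [ 0.001 -0.011 -1.   ] F [  0.6 -13.1  11.6] M [-2.29 -0.17 -0.04] open 58.6 q [  5.9  50.7 -27.6 106.6  42.   33.5 -54.6]
```

View pics/s13c.png

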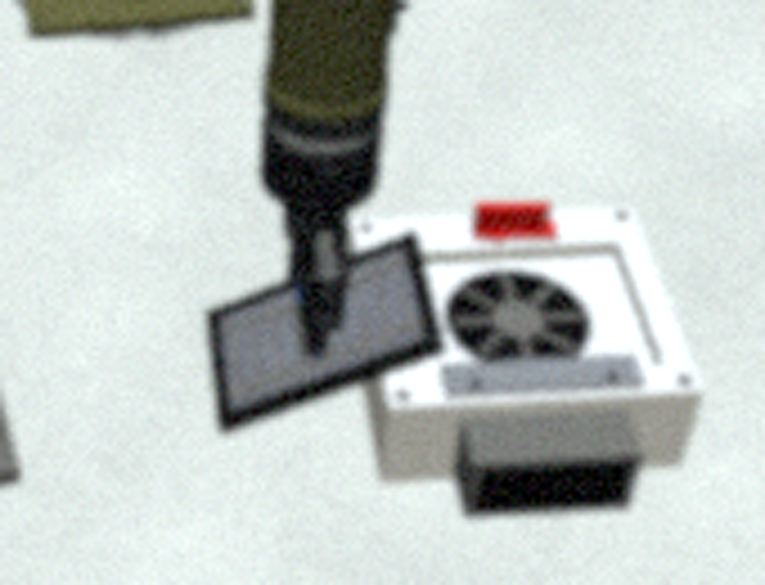

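Emit:
servo_tool(
  motion=[
    {"x":0,"y":1,"z":-3,"turn":0,"fingers":0},
    {"x":0,"y":1,"z":-3,"turn":0,"fingers":0},
    {"x":0,"y":1,"z":-3,"turn":0,"fingers":0},
    {"x":0,"y":0,"z":0,"turn":0,"fingers":0},
  ],
  force=20,
)

```text
clock: 12.25
tool_pos: [0.562, 0.0502, 0.0603]
orientation: [7.3, 89.2, -88.0]
ft_force: [2.1, -16.3, 11.4]
opening: 0.0587
```

Run:
```python
from h import *
st()
c=snap('scene','s14')
im=cv2.imread('pics/s14.png')
u,v=map(int,proj(c,[.576,.1,.1]))
cv2.imwrite('pics/s14c.png',cv2.convertScaleAbs(cv2.resize(im[v-65:v+65,u-85:u+85],None,fx=4.5,fy=4.5,interpolation=cv2.INTER_CUBIC),alpha=2))
```

```text
t 12.25 pos [562.   50.2  60.3] jaw yaw -5.31 x-axis [ 0.001 -0.014 -1.   ] F [  2.1 -16.3  11.4] M [-2.93 -0.29 -0.  ] open 58.7 q [  5.2  51.5 -26.7 106.7  42.7  32.6 -55.5]
```

View pics/s14c.png

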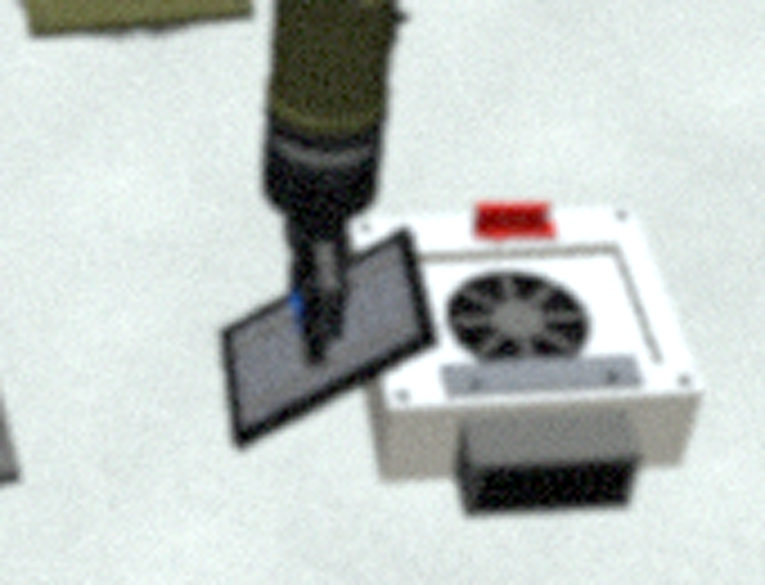

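Emit:
servo_tool(
  motion=[
    {"x":0,"y":1,"z":-3,"turn":0,"fingers":0},
    {"x":0,"y":1,"z":-3,"turn":0,"fingers":0},
    {"x":0,"y":1,"z":-2,"turn":0,"fingers":0},
    {"x":0,"y":0,"z":0,"turn":0,"fingers":0},
  ],
  force=20,
)

```text
clock: 12.7
tool_pos: [0.5621, 0.0508, 0.0563]
orientation: [11.3, 88.8, -84.1]
ft_force: [-4.7, -20.6, 46.5]
opening: 0.0585
```

```bash
python3 - <<'E'
from h import *
st()
c=snap('scene','s15')
im=cv2.imread('pics/s15.png')
u,v=map(int,proj(c,[.576,.1,.1]))
cv2.imwrite('pics/s15c.png',cv2.convertScaleAbs(cv2.resize(im[v-65:v+65,u-85:u+85],None,fx=4.5,fy=4.5,interpolation=cv2.INTER_CUBIC),alpha=2))
E
cat >> h.py <<'E'
def rayx(c,u,v,x):
    f=192/np.tan(np.radians(float(c['fov_y']))/2)
    d=np.array([(u-c['cx'])/f,(v-c['cy'])/f,1]); R=np.array(c['R']);t=np.array(c['t'])
    o=-R.T@t; w=R.T@d; return o+w*(x-o[0])/w[0]
E
```

```text
t 12.7 pos [562.1  50.8  56.3] jaw yaw -5.34 x-axis [ 0.002 -0.02  -1.   ] F [ -4.7 -20.6  46.5] M [-4.16  1.9   0.14] open 58.5 q [  4.6  51.7 -26.1 106.9  43.2  32.1 -56.3]
```

View pics/s15c.png

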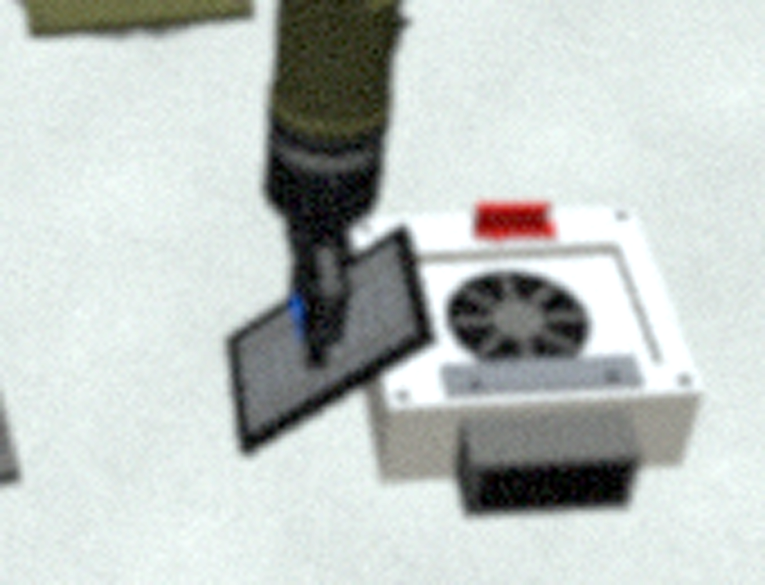

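Emit:
servo_tool(
  motion=[
    {"x":0,"y":-2,"z":3,"turn":0,"fingers":0},
    {"x":0,"y":0,"z":0,"turn":0,"fingers":0},
  ],
  force=20,
)

```text
clock: 12.95
tool_pos: [0.5621, 0.0509, 0.0566]
orientation: [10.8, 89.1, -84.4]
ft_force: [-1.0, -16.6, 20.5]
opening: 0.0589
```

Run:
```python
from h import *
st()
c=load('s15')
u,v=map(int,proj(c,[.576,.1,.1]))
for a in((245,452),(433,337),(228,340),(405,230)):
  x=.562+ (.055 if a[1]>300 and a!=(228,340) else -.055)
  print(a,rayx(c,a[0]/4.5+u-85,a[1]/4.5+v-65,x))
```

```text
t 12.95 pos [562.1  50.9  56.6] jaw yaw -5.29 x-axis [ 0.001 -0.015 -1.   ] F [ -1.  -16.6  20.5] M [-3.04  0.39  0.17] open 58.9 q [  4.9  51.8 -26.4 106.8  43.1  32.1 -55.9]
(245, 452) [ 6.17000000e-01 -3.93527994e-04  8.09401768e-03]
(433, 337) [0.617      0.12189727 0.09949629]
(228, 340) [0.507      0.00728604 0.00514165]
(405, 230) [0.507      0.13145678 0.09464316]
```

Emit:
servo_tool(
  motion=[
    {"x":0,"y":0,"z":5,"turn":0,"fingers":0},
    {"x":0,"y":4,"z":3,"turn":0,"fingers":0},
    {"x":0,"y":4,"z":0,"turn":0,"fingers":0},
    {"x":0,"y":2,"z":0,"turn":0,"fingers":0},
    {"x":0,"y":0,"z":-2,"turn":0,"fingers":0},
    {"x":0,"y":0,"z":-2,"turn":0,"fingers":0},
    {"x":0,"y":0,"z":0,"turn":0,"fingers":0},
  ],
  force=20,
)

```text
clock: 13.65
tool_pos: [0.5609, 0.0577, 0.0592]
orientation: [-0.9, 88.9, -96.3]
ft_force: [0.4, -21.5, 12.9]
opening: 0.0586
```

Run:
```python
from h import *
st()
c=snap('scene','s16')
im=cv2.imread('pics/s16.png')
u,v=map(int,proj(c,[.576,.1,.1]))
cv2.imwrite('pics/s16c.png',cv2.convertScaleAbs(cv2.resize(im[v-65:v+65,u-85:u+85],None,fx=4.5,fy=4.5,interpolation=cv2.INTER_CUBIC),alpha=2))
```

```text
t 13.65 pos [560.9  57.7  59.2] jaw yaw -5.42 x-axis [-0.002 -0.02  -1.   ] F [  0.4 -21.5  12.9] M [-3.89  0.09 -0.02] open 58.6 q [  4.1  51.6 -26.4 106.6  42.6  32.8 -56.4]
```

View pics/s16c.png

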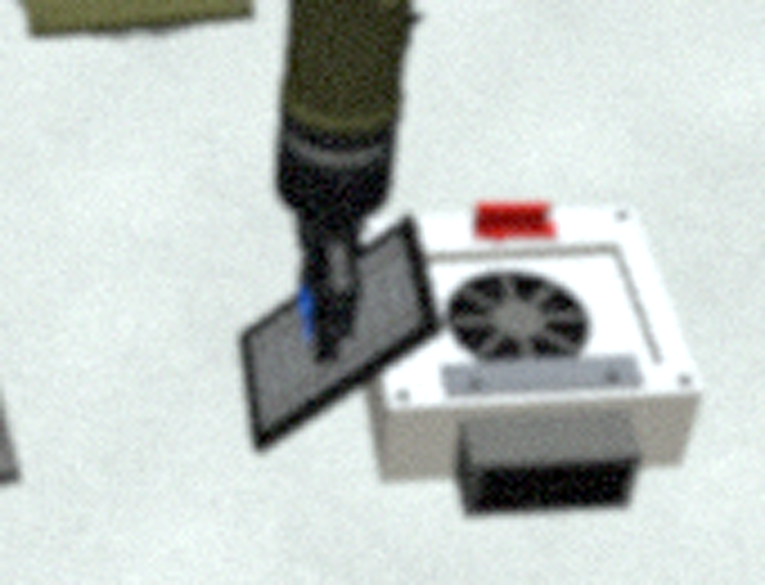

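Emit:
servo_tool(
  motion=[
    {"x":0,"y":0,"z":-2,"turn":0,"fingers":0},
    {"x":0,"y":-2,"z":-1,"turn":0,"fingers":0},
    {"x":0,"y":-2,"z":0,"turn":0,"fingers":0},
    {"x":0,"y":0,"z":0,"turn":0,"fingers":75},
    {"x":0,"y":0,"z":0,"turn":0,"fingers":80},
    {"x":0,"y":0,"z":0,"turn":0,"fingers":80},
    {"x":0,"y":0,"z":0,"turn":0,"fingers":80},
  ],
  force=20,
)

```text
clock: 14.4
tool_pos: [0.562, 0.0614, 0.0565]
orientation: [14.7, 89.5, -80.4]
ft_force: [1.3, -10.1, 8.5]
opening: 0.068
```

Run:
```python
from h import *
st()
c=snap('wrist','w17')
```

```text
t 14.4 pos [562.   61.4  56.5] jaw yaw -5.09 x-axis [ 0.001 -0.008 -1.   ] F [  1.3 -10.1   8.5] M [-1.9  -0.09  0.17] open 68.0 q [  4.2  51.8 -26.7 106.7  42.8  32.  -56.3]
```

View pics/w17.png

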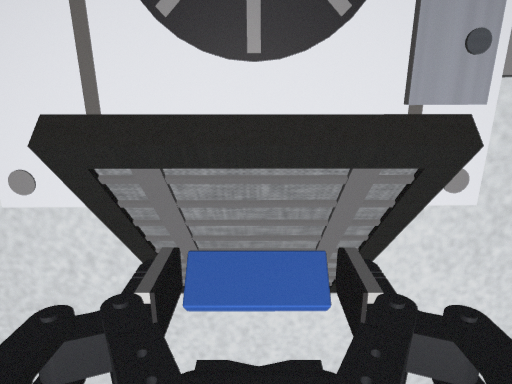

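Emit:
servo_tool(
  motion=[
    {"x":0,"y":-4,"z":4,"turn":0,"fingers":80},
    {"x":0,"y":0,"z":20,"turn":0,"fingers":85},
    {"x":0,"y":0,"z":40,"turn":0,"fingers":85},
    {"x":0,"y":0,"z":40,"turn":0,"fingers":100},
    {"x":0,"y":0,"z":30,"turn":0,"fingers":100},
    {"x":0,"y":0,"z":0,"turn":0,"fingers":100},
  ],
  force=20,
)

```text
clock: 15.05
tool_pos: [0.5635, 0.0647, 0.1941]
orientation: [115.0, 89.5, 20.1]
ft_force: [0.6, 0.9, -0.1]
opening: 0.0855
```

Run:
```python
from h import *
st()
c=snap('wrist','w18')
c=snap('scene','s18')
im=cv2.imread('pics/s18.png')
u,v=map(int,proj(c,[.576,.1,.1]))
cv2.imwrite('pics/s18c.png',cv2.convertScaleAbs(cv2.resize(im[v-65:v+65,u-85:u+85],None,fx=4.5,fy=4.5,interpolation=cv2.INTER_CUBIC),alpha=2))
```

```text
t 15.05 pos [563.5  64.7 194.1] jaw yaw -4.89 x-axis [ 0.009  0.003 -1.   ] F [ 0.6  0.9 -0.1] M [ 0.06 -0.02  0.02] open 85.5 q [ 10.1  41.1 -36.6 101.7  32.2  47.4 -46.9]
```

View pics/w18.png

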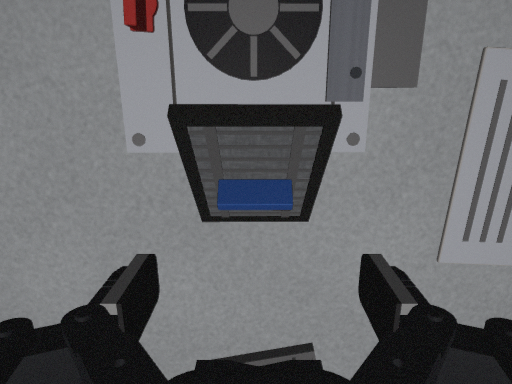

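View pics/s18c.png

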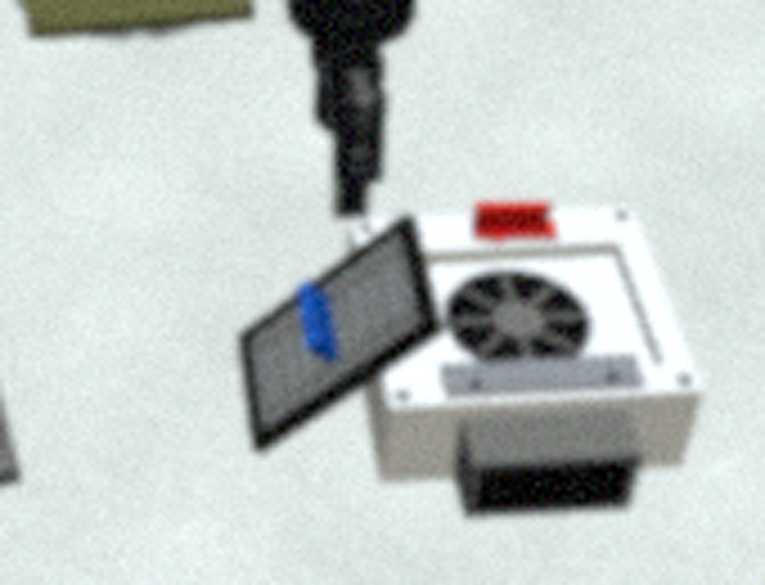

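Run:
```python
from h import *
c=load('w18')
for z in(.09,.1,.105,.11,.115,.12):
  a=ray(c,169,106,z);b=ray(c,340,106,z);print('top z',z,np.linalg.norm(a-b).round(4),((a+b)/2)[:2].round(4),np.degrees(np.arctan2(*(b-a)[1::-1])).round(2))
for z in(0,.005,.01,):
  a=ray(c,203,221,z);b=ray(c,308,221,z);print('bot z',z,np.linalg.norm(a-b).round(4),((a+b)/2)[:2].round(4))
c=load('s18');u,v=map(int,proj(c,[.576,.1,.1]))
for a,x in(((258,450),.617),((442,328),.617),((242,335),.507),((410,218),.507)):
  print(a,rayx(c,a[0]/4.5+u-85,a[1]/4.5+v-65,x))
```

```text
top z 0.09 0.1205 [0.5674 0.1275] -4.94
top z 0.1 0.1156 [0.5675 0.1279] -4.94
top z 0.105 0.1132 [0.5675 0.1282] -4.94
top z 0.11 0.1108 [0.5675 0.1284] -4.94
top z 0.115 0.1084 [0.5676 0.1286] -4.94
top z 0.12 0.106 [0.5676 0.1288] -4.94
bot z 0 0.1111 [0.5572 0.0057]
bot z 0.005 0.1094 [0.5574 0.0077]
bot z 0.01 0.1078 [0.5576 0.0096]
(258, 450) [0.617      0.00857227 0.00853659]
(442, 328) [0.617      0.12716271 0.10693767]
(242, 335) [0.507      0.0175407  0.00866675]
(410, 218) [0.507      0.13407999 0.10543214]
```

Emit:
servo_tool(
  motion=[
    {"x":0,"y":4,"z":0,"turn":0.13,"fingers":100},
    {"x":0,"y":4,"z":0,"turn":0.13,"fingers":100},
    {"x":0,"y":4,"z":0,"turn":0.13,"fingers":100},
    {"x":0,"y":4,"z":0,"turn":0.13,"fingers":100},
    {"x":0,"y":4,"z":0,"turn":0.13,"fingers":100},
    {"x":0,"y":4,"z":0,"turn":0.13,"fingers":100},
    {"x":0,"y":4,"z":0,"turn":0.13,"fingers":100},
    {"x":0,"y":0,"z":0,"turn":0.13,"fingers":100},
    {"x":0,"y":0,"z":0,"turn":0.13,"fingers":100},
    {"x":0,"y":0,"z":0,"turn":0.13,"fingers":100},
    {"x":0,"y":0,"z":0,"turn":0.13,"fingers":100},
    {"x":0,"y":0,"z":0,"turn":0.14,"fingers":100},
  ],
)

```text
clock: 16.35
tool_pos: [0.5598, 0.0906, 0.1879]
orientation: [-168.7, 89.8, -173.3]
ft_force: [0.7, -0.1, -0.2]
opening: 0.0852
```

Emit:
servo_tool(
  motion=[
    {"x":0,"y":0,"z":0,"turn":0,"fingers":100},
    {"x":0,"y":0,"z":0,"turn":0,"fingers":100},
  ],
)

```text
clock: 16.55
tool_pos: [0.5602, 0.0907, 0.1885]
orientation: [-177.9, 89.9, 177.0]
ft_force: [-0.3, 0.7, -0.1]
opening: 0.0853
```

Run:
```python
from h import *
st()
c=snap('wrist','w19')
```

```text
t 16.55 pos [560.2  90.7 188.5] jaw yaw 84.87 x-axis [-0.002  0.    -1.   ] F [-0.3  0.7 -0.1] M [-0.01 -0.01 -0.01] open 85.3 q [ 17.9  49.2 -59.2 100.8  48.7  59.9  25.2]
```

View pics/w19.png

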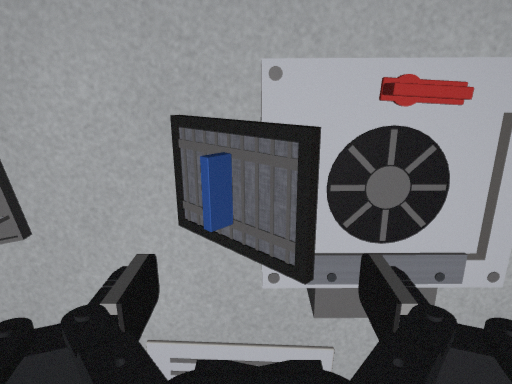

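Emit:
servo_tool(
  motion=[
    {"x":4,"y":3,"z":-30,"turn":0,"fingers":100},
    {"x":0,"y":0,"z":-30,"turn":0,"fingers":100},
    {"x":0,"y":0,"z":-30,"turn":0,"fingers":100},
    {"x":0,"y":0,"z":0,"turn":0,"fingers":100},
  ],
)

```text
clock: 17.0
tool_pos: [0.5623, 0.0921, 0.096]
orientation: [-149.2, 89.6, -154.2]
ft_force: [0.3, -1.1, 0.2]
opening: 0.0856
```

Run:
```python
from h import *
st()
c=snap('wrist','w20')
c=snap('scene','s20')
im=cv2.imread('pics/s20.png')
u,v=map(int,proj(c,[.576,.1,.1]))
cv2.imwrite('pics/s20c.png',cv2.convertScaleAbs(cv2.resize(im[v-65:v+65,u-85:u+85],None,fx=4.5,fy=4.5,interpolation=cv2.INTER_CUBIC),alpha=2))
```

```text
t 17.0 pos [562.3  92.1  96. ] jaw yaw 84.96 x-axis [-0.007 -0.003 -1.   ] F [ 0.3 -1.1  0.2] M [-0.04  0.05  0.01] open 85.6 q [ 14.7  56.1 -53.4 103.9  57.2  52.4  18.9]
```

View pics/w20.png

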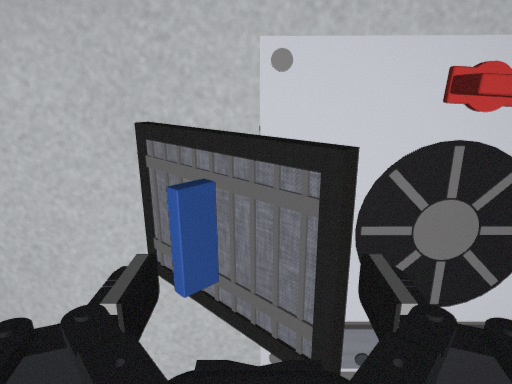

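View pics/s20c.png

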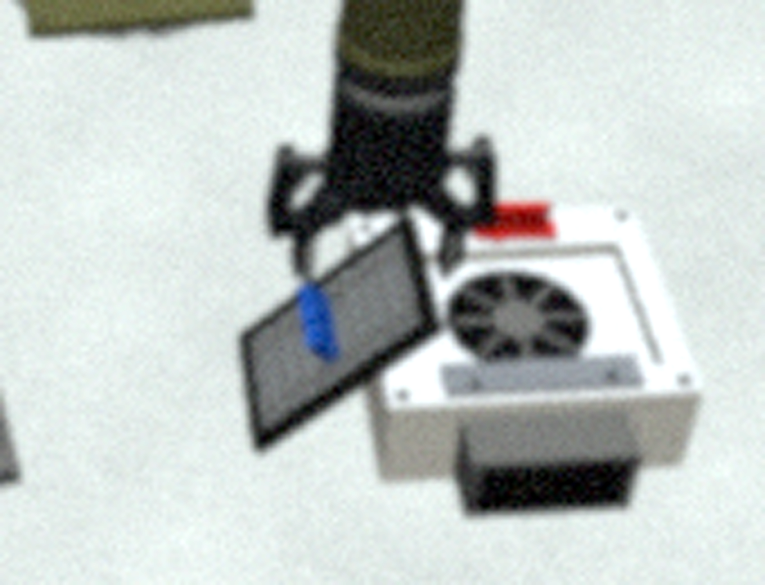

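Run:
```python
from h import *
c=load('s20');u,v=map(int,proj(c,[.576,.1,.1]))
for n,a,x in(('palm',(390,208),.60),('palm',(390,208),.562),('tipR',(445,272),.562),('tipL',(305,278),.562),('topcorner far',(407,218),.513)):
  print(n,rayx(c,a[0]/4.5+u-85,a[1]/4.5+v-65,x))
```

```text
palm [0.6        0.08916114 0.20045188]
palm [0.562      0.10131541 0.16622827]
tipR [0.562      0.14444053 0.10332172]
tipL [0.562      0.04783148 0.11206599]
topcorner far [0.513      0.12990413 0.11121061]
```

Emit:
servo_tool(
  motion=[
    {"x":1,"y":2,"z":-10,"turn":0,"fingers":100},
    {"x":0,"y":0,"z":-8,"turn":0,"fingers":100},
    {"x":0,"y":0,"z":0,"turn":0,"fingers":100},
    {"x":0,"y":-10,"z":0,"turn":0,"fingers":100},
    {"x":-1,"y":-10,"z":5,"turn":0,"fingers":100},
    {"x":0,"y":0,"z":0,"turn":0,"fingers":100},
  ],
)

```text
clock: 17.7
tool_pos: [0.566, 0.0765, 0.0887]
orientation: [57.4, 89.7, 52.3]
ft_force: [0.0, 3.9, 3.6]
opening: 0.0853
```

Run:
```python
from h import *
st()
c=snap('scene','s21')
im=cv2.imread('pics/s21.png')
u,v=map(int,proj(c,[.576,.1,.1]))
cv2.imwrite('pics/s21c.png',cv2.convertScaleAbs(cv2.resize(im[v-65:v+65,u-85:u+85],None,fx=4.5,fy=4.5,interpolation=cv2.INTER_CUBIC),alpha=2))
```

```text
t 17.7 pos [566.   76.5  88.7] jaw yaw 84.98 x-axis [ 0.003  0.004 -1.   ] F [0.  3.9 3.6] M [0.93 0.06 0.06] open 85.3 q [ 16.4  56.6 -53.1 104.5  58.7  51.1  19.5]
```

View pics/s21c.png

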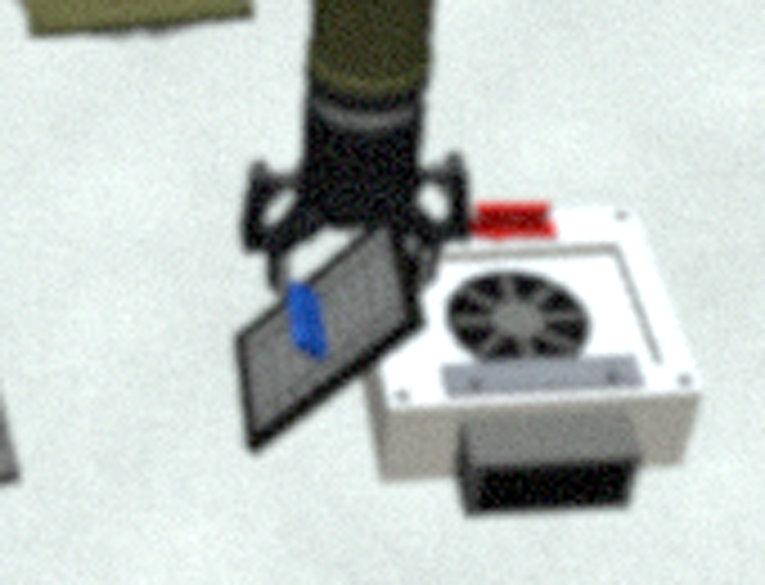

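Emit:
servo_tool(
  motion=[
    {"x":-1,"y":-10,"z":9,"turn":0,"fingers":100},
    {"x":-1,"y":-10,"z":8,"turn":0,"fingers":100},
    {"x":-1,"y":-10,"z":7,"turn":0,"fingers":100},
    {"x":0,"y":0,"z":0,"turn":0,"fingers":100},
  ],
)

```text
clock: 18.15
tool_pos: [0.5619, 0.042, 0.111]
orientation: [-87.0, 89.8, -92.2]
ft_force: [0.1, 0.7, 0.0]
opening: 0.0851
```

Run:
```python
from h import *
st()
c=snap('scene','s22')
im=cv2.imread('pics/s22.png')
u,v=map(int,proj(c,[.576,.1,.1]))
cv2.imwrite('pics/s22c.png',cv2.convertScaleAbs(cv2.resize(im[v-65:v+65,u-85:u+85],None,fx=4.5,fy=4.5,interpolation=cv2.INTER_CUBIC),alpha=2))
```

```text
t 18.15 pos [561.9  42.  111. ] jaw yaw 84.8 x-axis [-0.    -0.004 -1.   ] F [0.1 0.7 0. ] M [ 0.1  -0.01 -0.03] open 85.1 q [ 20.4  54.5 -54.4 105.   56.6  52.7  23.5]
```

View pics/s22c.png

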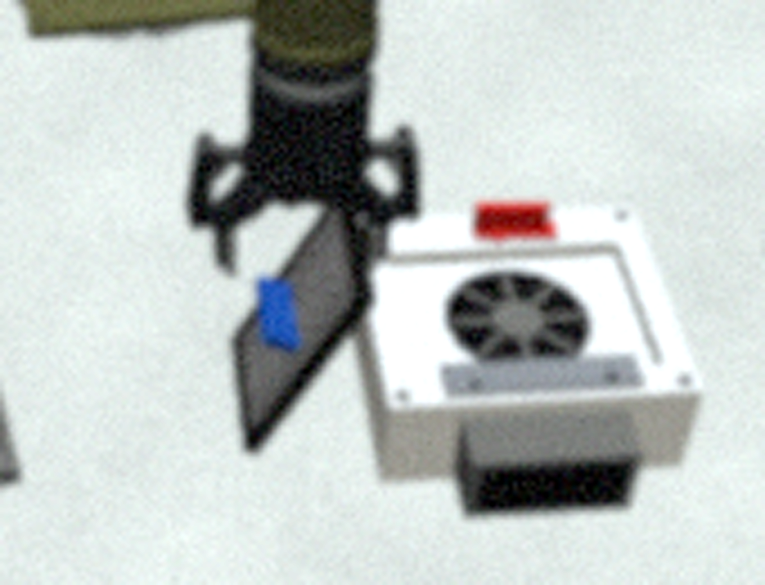

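Emit:
servo_tool(
  motion=[
    {"x":-1,"y":-9,"z":5,"turn":0,"fingers":100},
    {"x":-1,"y":-9,"z":4,"turn":0,"fingers":100},
    {"x":0,"y":-8,"z":3,"turn":0,"fingers":100},
    {"x":0,"y":0,"z":0,"turn":0,"fingers":100},
  ],
)

```text
clock: 18.6
tool_pos: [0.56, 0.0177, 0.1227]
orientation: [-89.1, 89.9, -94.3]
ft_force: [-0.4, 0.8, 0.0]
opening: 0.0855
```

Run:
```python
from h import *
st()
c=snap('scene','s23')
im=cv2.imread('pics/s23.png')
u,v=map(int,proj(c,[.576,.1,.1]))
cv2.imwrite('pics/s23c.png',cv2.convertScaleAbs(cv2.resize(im[v-65:v+65,u-85:u+85],None,fx=4.5,fy=4.5,interpolation=cv2.INTER_CUBIC),alpha=2))
```

```text
t 18.6 pos [560.   17.7 122.7] jaw yaw 84.89 x-axis [-0.    -0.002 -1.   ] F [-0.4  0.8  0. ] M [ 0.03 -0.07 -0.03] open 85.5 q [ 23.5  53.5 -55.3 105.2  55.6  53.4  26.6]
```

View pics/s23c.png

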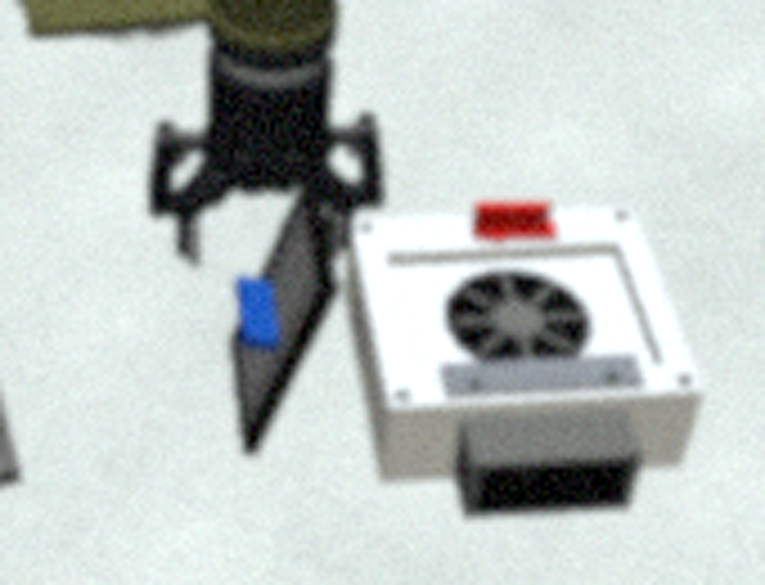

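Emit:
servo_tool(
  motion=[
    {"x":0,"y":-5,"z":1,"turn":0,"fingers":90},
    {"x":0,"y":-5,"z":1,"turn":0,"fingers":80},
    {"x":0,"y":0,"z":0,"turn":0,"fingers":70},
    {"x":0,"y":0,"z":0,"turn":0,"fingers":60},
    {"x":0,"y":0,"z":0,"turn":0,"fingers":50},
    {"x":0,"y":0,"z":0,"turn":0,"fingers":45},
  ],
  force=20,
)

```text
clock: 19.25
tool_pos: [0.5598, 0.0101, 0.1246]
orientation: [113.6, 90.0, 108.6]
ft_force: [0.7, -0.2, 0.3]
opening: 0.0386
```

Run:
```python
from h import *
st()
c=snap('scene','s24')
im=cv2.imread('pics/s24.png')
u,v=map(int,proj(c,[.576,.1,.1]))
cv2.imwrite('pics/s24c.png',cv2.convertScaleAbs(cv2.resize(im[v-65:v+65,u-85:u+85],None,fx=4.5,fy=4.5,interpolation=cv2.INTER_CUBIC),alpha=2))
```

```text
t 19.25 pos [559.8  10.1 124.6] jaw yaw 85.05 x-axis [-0.  0. -1.] F [ 0.7 -0.2  0.3] M [-0.05  0.01  0.01] open 38.6 q [ 24.4  53.4 -55.6 105.2  55.4  53.6  27.7]
```

View pics/s24c.png

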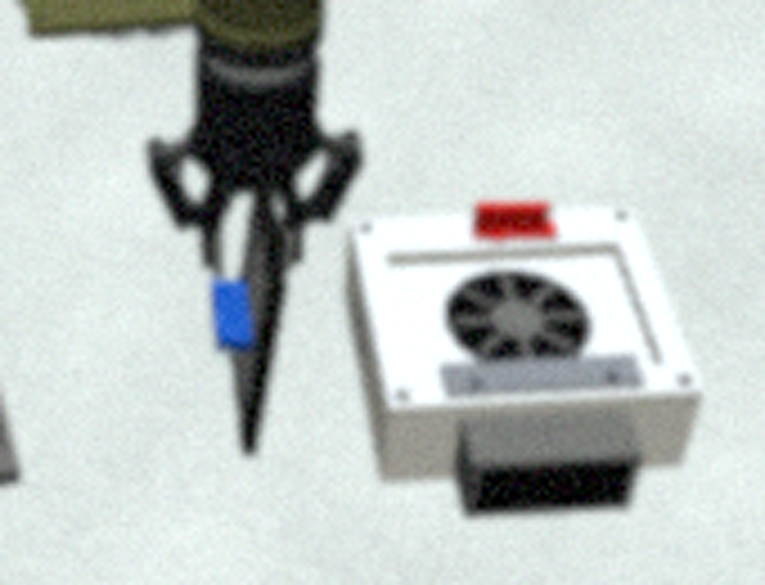

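Nearly upright (about 83°), so I'll close fully.

Emit:
servo_tool(
  motion=[
    {"x":0,"y":-2,"z":0,"turn":0,"fingers":30},
    {"x":0,"y":0,"z":0,"turn":0,"fingers":20},
    {"x":0,"y":0,"z":0,"turn":0,"fingers":0},
    {"x":0,"y":0,"z":0,"turn":0,"fingers":0},
    {"x":0,"y":0,"z":0,"turn":0,"fingers":0},
    {"x":0,"y":0,"z":0,"turn":0,"fingers":0},
  ],
  force=50,
)

```text
clock: 19.9
tool_pos: [0.56, 0.0078, 0.1247]
orientation: [3.2, 90.0, -1.8]
ft_force: [1.1, 0.5, 0.4]
opening: 0.0093
```

Run:
```python
from h import *
st()
c=snap('wrist','w25')
c=snap('scene','s25')
im=cv2.imread('pics/s25.png')
u,v=map(int,proj(c,[.576,.05,.1]))
cv2.imwrite('pics/s25c.png',cv2.convertScaleAbs(cv2.resize(im[v-65:v+65,u-85:u+85],None,fx=4.5,fy=4.5,interpolation=cv2.INTER_CUBIC),alpha=2))
```

```text
t 19.9 pos [560.    7.8 124.7] jaw yaw 85.03 x-axis [ 0. -0. -1.] F [1.1 0.5 0.4] M [-0.06 -0.05 -0.01] open 9.3 q [ 24.6  53.4 -55.6 105.1  55.4  53.6  27.9]
```

View pics/s25c.png

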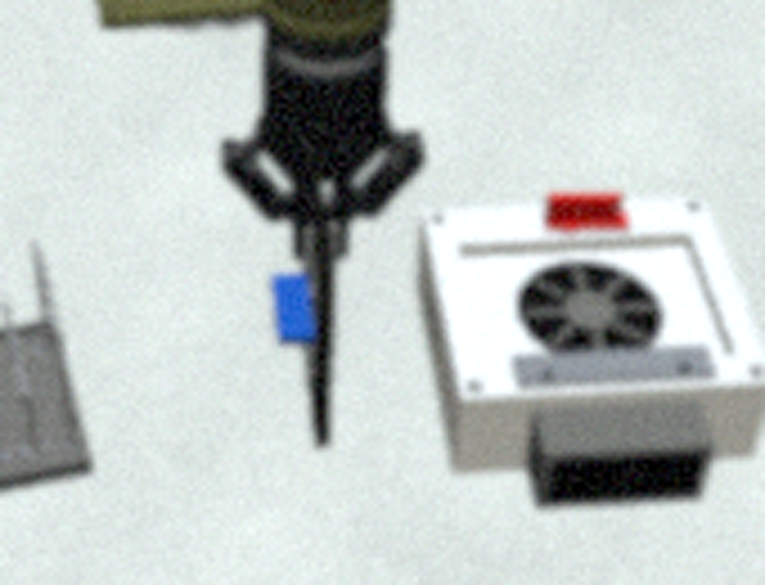

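View pics/w25.png

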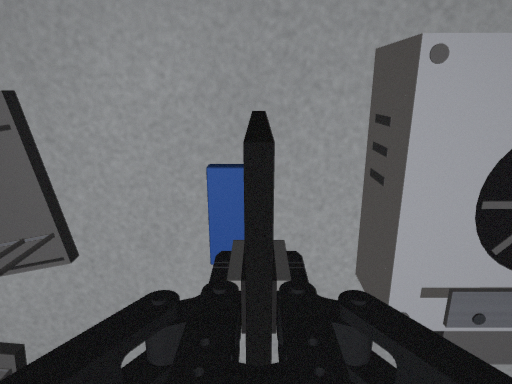

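Emit:
servo_tool(
  motion=[
    {"x":0,"y":0,"z":20,"turn":0,"fingers":0},
    {"x":0,"y":0,"z":40,"turn":0,"fingers":0},
    {"x":0,"y":0,"z":45,"turn":0,"fingers":0},
    {"x":0,"y":0,"z":45,"turn":0,"fingers":0},
    {"x":-2,"y":-30,"z":10,"turn":0.05,"fingers":0},
    {"x":-2,"y":-35,"z":0,"turn":0.05,"fingers":0},
    {"x":-2,"y":-35,"z":0,"turn":0.05,"fingers":0},
    {"x":-2,"y":-35,"z":0,"turn":0.05,"fingers":0},
    {"x":-2,"y":-30,"z":0,"turn":0,"fingers":0},
    {"x":0,"y":0,"z":0,"turn":0,"fingers":0},
    {"x":0,"y":0,"z":0,"turn":0,"fingers":0},
  ],
  force=60,
)

```text
clock: 21.1
tool_pos: [0.5493, -0.1577, 0.284]
orientation: [140.0, 89.9, 146.4]
ft_force: [0.1, 0.9, -1.5]
opening: 0.0092
```

Run:
```python
from h import *
st()
c=snap('wrist','w26')
c=snap('top','t26')
c=snap('scene','s26')
im=cv2.imread('pics/s26.png')
u,v=map(int,proj(c,[.55,-.17,.12]))
cv2.imwrite('pics/s26c.png',cv2.convertScaleAbs(cv2.resize(im[v-65:v+65,u-85:u+85],None,fx=4.5,fy=4.5,interpolation=cv2.INTER_CUBIC),alpha=2))
```

```text
t 21.1 pos [ 549.3 -157.7  284. ] jaw yaw 96.4 x-axis [-0.001  0.001 -1.   ] F [ 0.1  0.9 -1.5] M [0.11 0.04 0.01] open 9.2 q [ 46.7  45.4 -68.6  93.6  44.   72.3  65.9]
```

View pics/w26.png

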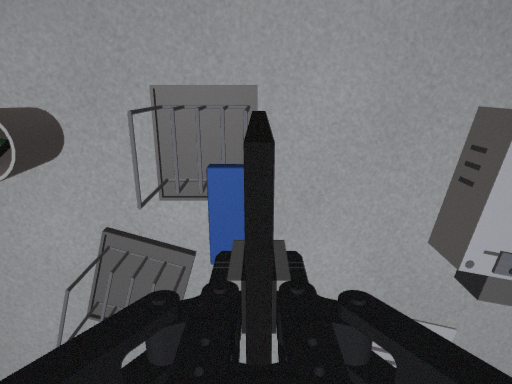

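View pics/s26c.png

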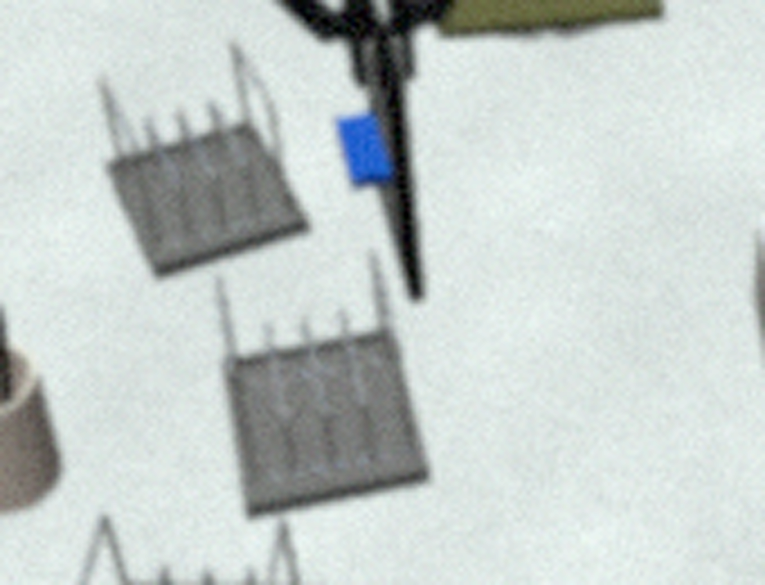

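Run:
```python
from h import *
c=load('w26');print(-c['R'].T@c['t'])
print(ray(c,205,140,.007),ray(c,140,285,.007))
k=np.array([ray(c,u,v,.014)[:2] for u,v in((152,86),(257,85),(160,200))]);print(k, np.linalg.norm(k[0]-k[1]),np.linalg.norm(k[0]-k[2]))
```

```text
[ 0.4754612  -0.16628321  0.42947932]
[ 0.54280525 -0.22434345  0.007     ] [ 0.75492354 -0.30128395  0.007     ]
[[ 0.48638114 -0.28819858]
 [ 0.47186126 -0.16800918]
 [ 0.62401427 -0.27516944]] 0.12106328437357987 0.13824846221752596
```

View pics/t26.png

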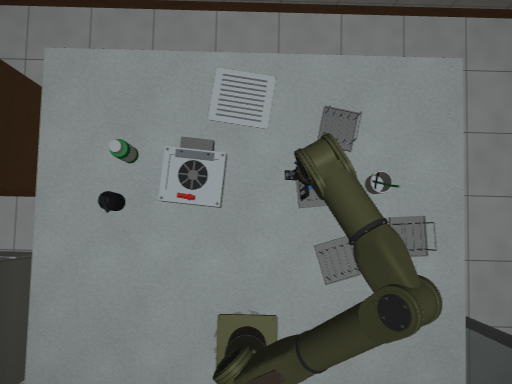

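Run:
```python
from h import *
im=cv2.imread('pics/w26.png');cv2.imwrite('pics/w26c.png',cv2.convertScaleAbs(cv2.resize(im[75:220,120:290],None,fx=4.5,fy=4.5,interpolation=cv2.INTER_CUBIC),alpha=2.5))
```

```text
(no output)
```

View pics/w26c.png

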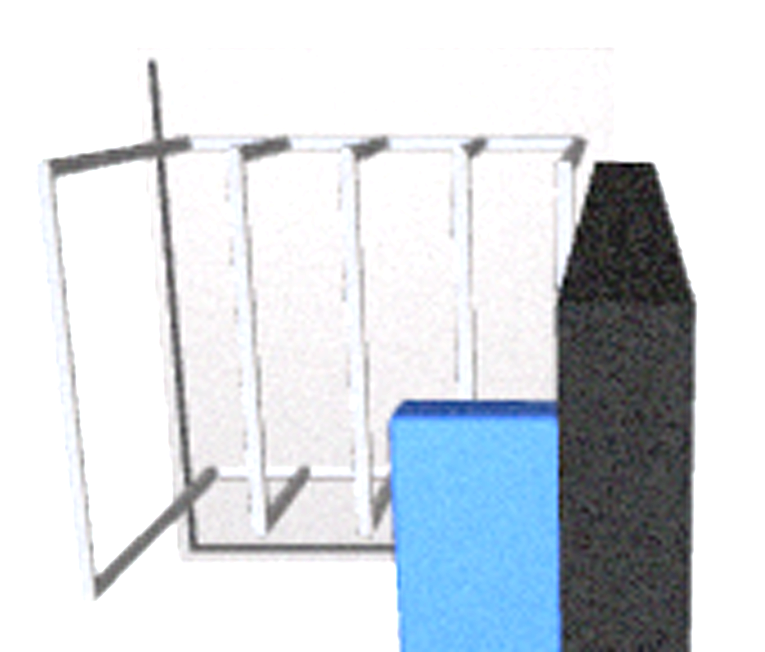

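Run:
```python
from h import *
c=load('w26')
def g(x,y,z): return ray(c,(x+.5)/4.5-.5+120,(y+.5)/4.5-.5+75,z)[:2]
P={}
for n,a,b,z in((-52,(46,165),(95,595),.112),(-26,(237,150),(259,528),.062),(0,(349,150),(367,530),.062)):
  A=g(*a,z);B=g(*b,z);d=B-A;P[n]=(A,B);print(n,A.round(4),B.round(4),'len',np.linalg.norm(d).round(4),'yaw',np.degrees(np.arctan2(d[1],d[0])).round(2),'mid',((A+B)/2).round(4))
print('26 far',g(460,150,.062),'52',g(562,165,.112))
y=np.radians(6.7);ey=np.array([-np.sin(y),np.cos(y)]);ex=np.array([np.cos(y),np.sin(y)])
m=[(sum(P[n])/2-n/1000*ey) for n in P];print('centers',np.round(m,4))
m=[(P[n][0]-n/1000*ey+.045*ex) for n in P]+[g(460,150,.062)-.026*ey+.045*ex,g(562,165,.112)-.052*ey+.045*ex];print(np.round(m,4))
# plate ends at top: row 142 near
s=r.read_state();print(s['tool_pos'])
e=g(626,300,s['tool_pos'][2]+.036);print('plate -x top end',e)
```

```text
-52 [ 0.5078 -0.2788] [ 0.5981 -0.268 ] len 0.0909 yaw 6.82 mid [ 0.5529 -0.2734]
-26 [ 0.5046 -0.2527] [ 0.5953 -0.2438] len 0.0911 yaw 5.61 mid [ 0.5499 -0.2483]
0 [ 0.5018 -0.2271] [ 0.5928 -0.2172] len 0.0916 yaw 6.18 mid [ 0.5473 -0.2221]
26 far [ 0.49891368 -0.20160526] 52 [ 0.49636846 -0.17630308]
centers [[ 0.5469 -0.2217]
 [ 0.5469 -0.2225]
 [ 0.5473 -0.2221]]
[[ 0.5464 -0.2219]
 [ 0.5463 -0.2217]
 [ 0.5464 -0.2218]
 [ 0.5466 -0.2222]
 [ 0.5471 -0.2227]]
[ 0.54986273 -0.15562017  0.28478165]
plate -x top end [ 0.49131036 -0.16433387]
```

Emit:
servo_tool(
  motion=[
    {"x":0,"y":-25,"z":0,"turn":0,"fingers":0},
    {"x":0,"y":-25,"z":0,"turn":0,"fingers":0},
    {"x":0,"y":0,"z":-20,"turn":0,"fingers":0},
    {"x":0,"y":0,"z":-20,"turn":0,"fingers":0},
    {"x":0,"y":0,"z":-20,"turn":0,"fingers":0},
    {"x":0,"y":0,"z":-10,"turn":0,"fingers":0},
    {"x":0,"y":0,"z":0,"turn":0,"fingers":0},
    {"x":0,"y":0,"z":0,"turn":0,"fingers":0},
  ],
)

```text
clock: 22.05
tool_pos: [0.5505, -0.2064, 0.2154]
orientation: [14.1, 89.9, 20.6]
ft_force: [0.2, -0.5, -1.7]
opening: 0.0091
```

Run:
```python
from h import *
st()
c=snap('scene','s27')
im=cv2.imread('pics/s27.png')
u,v=map(int,proj(c,[.55,-.2,.08]))
cv2.imwrite('pics/s27c.png',cv2.convertScaleAbs(cv2.resize(im[v-45:v+45,u-60:u+60],None,fx=6.5,fy=6.5,interpolation=cv2.INTER_CUBIC),alpha=2))
```

```text
t 22.05 pos [ 550.5 -206.4  215.4] jaw yaw 96.55 x-axis [ 0.001  0.    -1.   ] F [ 0.2 -0.5 -1.7] M [-0.01  0.01 -0.02] open 9.1 q [ 49.3  50.9 -65.5  95.8  49.9  67.4  67.1]
```

View pics/s27c.png

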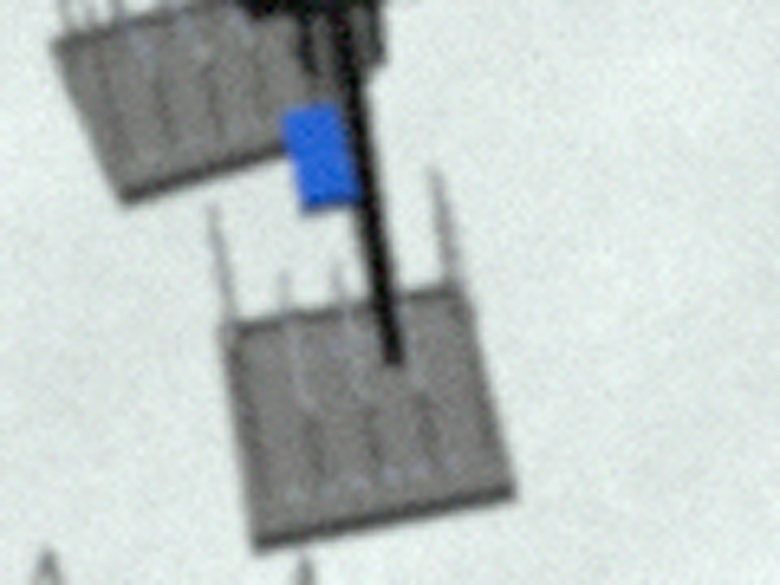

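Emit:
servo_tool(
  motion=[
    {"x":-1,"y":0,"z":-10,"turn":0,"fingers":0},
    {"x":0,"y":0,"z":-10,"turn":0,"fingers":0},
    {"x":0,"y":0,"z":0,"turn":0,"fingers":0},
  ],
)

```text
clock: 22.4
tool_pos: [0.5476, -0.2076, 0.1929]
orientation: [174.8, 89.8, -178.7]
ft_force: [0.1, 0.4, -2.0]
opening: 0.0092
```

Run:
```python
from h import *
st()
c=snap('scene','s28')
im=cv2.imread('pics/s28.png')
u,v=map(int,proj(c,[.55,-.2,.08]))
o=cv2.convertScaleAbs(cv2.resize(im[v-45:v+45,u-60:u+60],None,fx=6.5,fy=6.5,interpolation=cv2.INTER_CUBIC),alpha=2)
y=np.radians(6.5);C=np.array([.5465,-.2207]);R=np.array([[np.cos(y),-np.sin(y)],[np.sin(y),np.cos(y)]])
def q(xr,yr,z):
  p=proj(c,[*(C+R@[xr,yr]),z]);return int((p[0]-u+60+.5)*6.5),int((p[1]-v+45+.5)*6.5)
for k,h in((-.052,.112),(-.026,.062),(0,.062),(.026,.062),(.052,.112)):
  cv2.polylines(o,[np.array([q(-.045,k,.014),q(-.045,k,h),q(.045,k,h),q(.045,k,.014)])],False,(0,200,0),1)
zb=r.read_state()['tool_pos'][2]-.1247
cv2.circle(o,q(.0525,.013,zb),6,(0,0,255),1);print(q(.0525,.013,zb))
cv2.imwrite('pics/s28c.png',o)
```

```text
t 22.4 pos [ 547.6 -207.6  192.9] jaw yaw 96.49 x-axis [-0.003 -0.    -1.   ] F [ 0.1  0.4 -2. ] M [0.01 0.07 0.05] open 9.2 q [ 49.   52.3 -64.4  97.3  51.6  65.5  65.8]
(399, 392)
```

View pics/s28c.png

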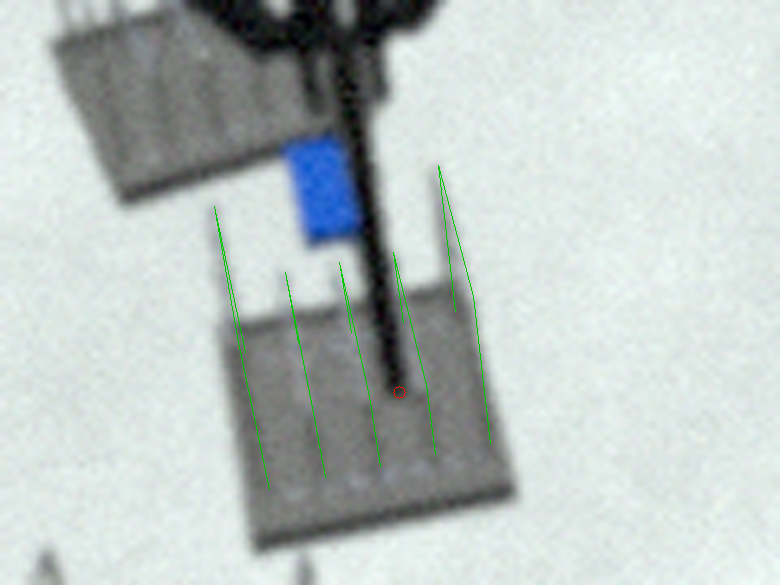

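Emit:
servo_tool(
  motion=[
    {"x":0,"y":0.5,"z":-10,"turn":0,"fingers":0},
    {"x":0,"y":0,"z":-10,"turn":0,"fingers":0},
    {"x":0,"y":0,"z":-10,"turn":0,"fingers":0},
    {"x":0,"y":0,"z":-10,"turn":0,"fingers":0},
    {"x":0,"y":0,"z":-10,"turn":0,"fingers":0},
    {"x":0,"y":0,"z":0,"turn":0,"fingers":0},
    {"x":0,"y":0,"z":0,"turn":0,"fingers":0},
  ],
)

```text
clock: 23.15
tool_pos: [0.5489, -0.2066, 0.1444]
orientation: [110.1, 90.0, 116.6]
ft_force: [-0.4, 0.1, -1.6]
opening: 0.0091
```

Run:
```python
from h import *
st()
```

```text
t 23.15 pos [ 548.9 -206.6  144.4] jaw yaw 96.49 x-axis [-0.  0. -1.] F [-0.4  0.1 -1.6] M [ 0.03 -0.02 -0.02] open 9.1 q [ 47.8  55.6 -61.8  99.6  55.9  61.4  62.5]
```

Emit:
servo_tool(
  motion=[
    {"x":0,"y":0,"z":-5,"turn":0,"fingers":0},
    {"x":0,"y":0,"z":-4,"turn":0,"fingers":0},
    {"x":0,"y":0,"z":-3,"turn":0,"fingers":0},
    {"x":0,"y":0,"z":0,"turn":0,"fingers":0},
    {"x":0,"y":0,"z":0,"turn":0,"fingers":0},
  ],
)

```text
clock: 23.65
tool_pos: [0.5489, -0.2067, 0.1327]
orientation: [58.9, 90.0, 65.3]
ft_force: [0.6, 0.1, -1.3]
opening: 0.009
```

Run:
```python
from h import *
st()
c=snap('scene','s29')
im=cv2.imread('pics/s29.png')
u,v=map(int,proj(c,[.55,-.2,.08]))
cv2.imwrite('pics/s29c.png',cv2.convertScaleAbs(cv2.resize(im[v-45:v+45,u-60:u+60],None,fx=6.5,fy=6.5,interpolation=cv2.INTER_CUBIC),alpha=2))
```

```text
t 23.65 pos [ 548.9 -206.7  132.7] jaw yaw 96.49 x-axis [ 0.  0. -1.] F [ 0.6  0.1 -1.3] M [ 0.01  0.01 -0.01] open 9.0 q [ 47.5  56.5 -61.1 100.1  57.1  60.4  61.7]
```

View pics/s29c.png

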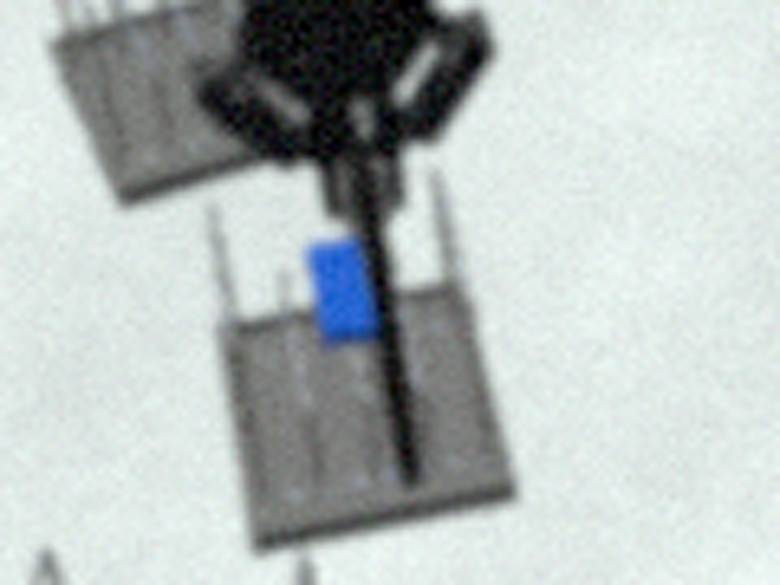

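Emit:
servo_tool(
  motion=[
    {"x":0,"y":0,"z":-1,"turn":0,"fingers":0},
    {"x":0,"y":0,"z":-1,"turn":0,"fingers":0},
    {"x":0,"y":0,"z":0,"turn":0,"fingers":0},
    {"x":0,"y":0,"z":0,"turn":0,"fingers":0},
  ],
)

```text
clock: 24.1
tool_pos: [0.5492, -0.2066, 0.1317]
orientation: [-27.1, 89.9, -20.7]
ft_force: [-0.9, 0.5, 4.9]
opening: 0.0093
```

Emit:
servo_tool(
  motion=[
    {"x":0,"y":0,"z":-1,"turn":0,"fingers":0},
    {"x":0,"y":0,"z":0,"turn":0,"fingers":0},
  ],
)

```text
clock: 24.3
tool_pos: [0.5493, -0.2065, 0.1317]
orientation: [-40.7, 89.9, -34.2]
ft_force: [-3.4, -0.8, 11.5]
opening: 0.0092
```

Seated on the floor at the predicted TCP z of 0.1317. I'll relieve the load, release and lift.

Emit:
servo_tool(
  motion=[
    {"x":0,"y":0,"z":2,"turn":0,"fingers":0},
    {"x":0,"y":0,"z":0,"turn":0,"fingers":15},
    {"x":0,"y":0,"z":0,"turn":0,"fingers":20},
    {"x":0,"y":0,"z":0,"turn":0,"fingers":30},
    {"x":0,"y":0,"z":0,"turn":0,"fingers":40},
    {"x":0,"y":0,"z":0,"turn":0,"fingers":40},
  ],
  force=20,
)

```text
clock: 24.9
tool_pos: [0.5489, -0.2067, 0.1315]
orientation: [116.0, 90.0, 122.5]
ft_force: [-0.8, 0.3, 0.0]
opening: 0.0344
```

Run:
```python
from h import *
st()
c=snap('wrist','w30')
c=snap('scene','s30')
im=cv2.imread('pics/s30.png')
u,v=map(int,proj(c,[.55,-.2,.08]))
cv2.imwrite('pics/s30c.png',cv2.convertScaleAbs(cv2.resize(im[v-45:v+45,u-60:u+60],None,fx=6.5,fy=6.5,interpolation=cv2.INTER_CUBIC),alpha=2))
```

```text
t 24.9 pos [ 548.9 -206.7  131.5] jaw yaw 96.49 x-axis [-0.  0. -1.] F [-0.8  0.3  0. ] M [ 0.01  0.07 -0.02] open 34.4 q [ 47.5  56.6 -61.1 100.2  57.1  60.4  61.6]
```

View pics/s30c.png

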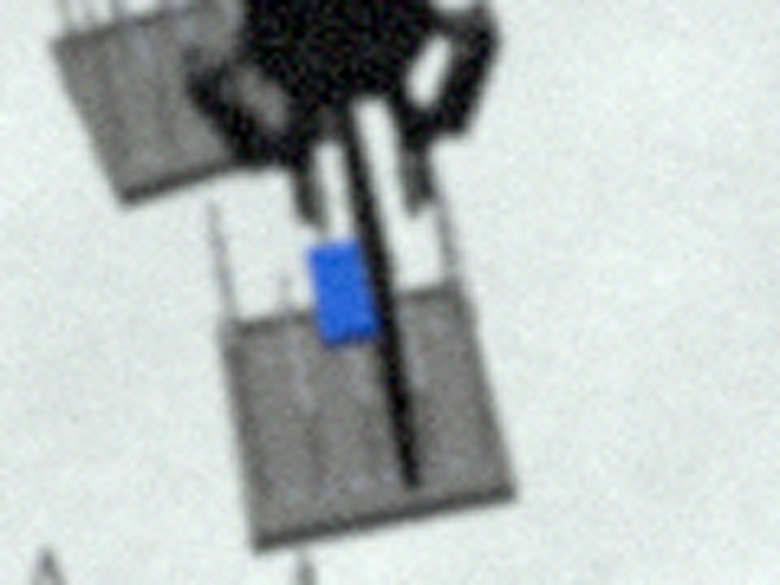

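View pics/w30.png

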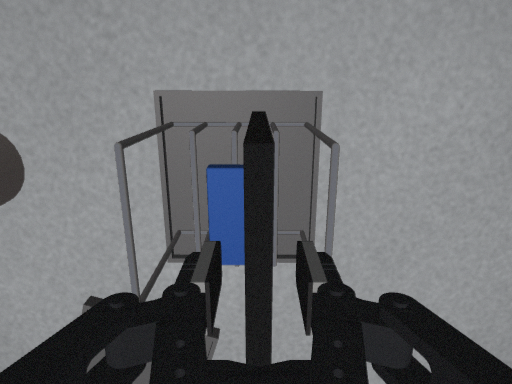

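It stands by itself between the middle hoop and the +26 mm hoop. I'll lift away straight up.

Emit:
servo_tool(
  motion=[
    {"x":0,"y":0,"z":10,"turn":0,"fingers":40},
    {"x":0,"y":0,"z":20,"turn":0,"fingers":40},
    {"x":0,"y":0,"z":40,"turn":0,"fingers":40},
    {"x":0,"y":0,"z":40,"turn":0,"fingers":40},
    {"x":0,"y":0,"z":30,"turn":0,"fingers":40},
    {"x":-40,"y":0,"z":0,"turn":0,"fingers":40},
    {"x":-40,"y":0,"z":0,"turn":0,"fingers":40},
    {"x":0,"y":0,"z":0,"turn":0,"fingers":40},
    {"x":0,"y":0,"z":0,"turn":0,"fingers":40},
    {"x":0,"y":0,"z":0,"turn":0,"fingers":40},
  ],
)

```text
clock: 26.0
tool_pos: [0.4701, -0.2066, 0.2723]
orientation: [3.7, 89.9, 10.2]
ft_force: [0.1, -0.5, 0.0]
opening: 0.0338
```

Run:
```python
from h import *
st()
c=snap('wrist','w31')
c=snap('top','t31')
c=snap('scene','s31')
im=cv2.imread('pics/s31.png')
u,v=map(int,proj(c,[.55,-.2,.08]))
o=cv2.convertScaleAbs(cv2.resize(im[v-45:v+45,u-60:u+60],None,fx=6.5,fy=6.5,interpolation=cv2.INTER_CUBIC),alpha=2)
# predicted plate at slot 13 outline
y=np.radians(6.5);C=np.array([.5465,-.2207]);R=np.array([[np.cos(y),-np.sin(y)],[np.sin(y),np.cos(y)]])
def q(xr,yr,z):
  p=proj(c,[*(C+R@[xr,yr]),z]);return int((p[0]-u+60+.5)*6.5),int((p[1]-v+45+.5)*6.5)
cv2.polylines(o,[np.array([q(-.055,.013,.007),q(-.055,.013,.167),q(.055,.013,.167),q(.055,.013,.007)])],True,(0,0,255),1)
cv2.imwrite('pics/s31c.png',o)
```

```text
t 26.0 pos [ 470.1 -206.6  272.3] jaw yaw 96.47 x-axis [ 0.002  0.    -1.   ] F [ 0.1 -0.5  0. ] M [ 0.02 -0.06 -0.07] open 33.8 q [ 58.   42.7 -71.  104.1  44.3  66.7  68.6]
```

View pics/s31c.png

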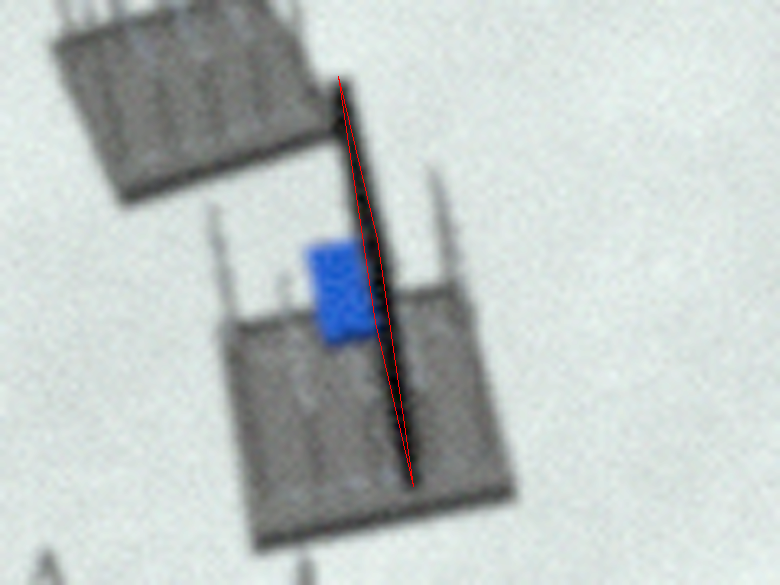

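View pics/t31.png

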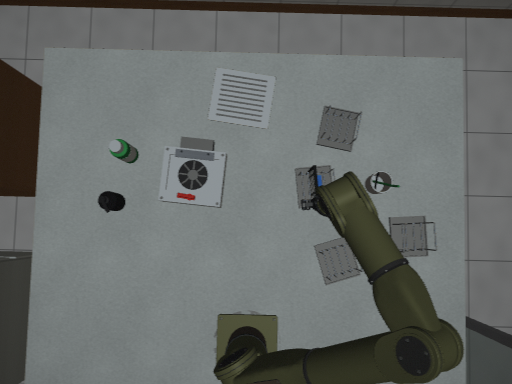

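View pics/s31.png

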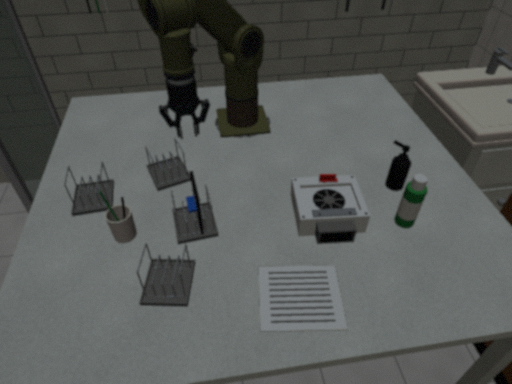

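The filter matches the predicted outline in slot +13 mm. The tab is aside, the bystanders haven't moved and the gripper is clear, so I'm handing in.

```bash
python3 -c "
from workcell import r
print(r.sign_off())"
```

```text
the job is handed in; nothing more can be done
None
```

The filter is standing upright on a short edge in the leftmost rack, and I handed the job in at about 26 s of the 70 s allowed. No verdict was reported.

**What I did**
- **Tab:** I gripped the red wing and turned it to about +1.5 rad.
- **Taking it out:** I gripped the filter by its rib ends, drew it 9 mm towards the tab until it cleared the strip, and lifted it out. The wrist force stayed under about 3 N during that.
- **Standing it up:** I leaned the filter on the fan's −y side, tipped it upright with the open jaws and gripped its top edge. I then stood it in the slot at y = +13 mm, with the rib over the middle hoop.

**Last checks**
- **Position:** in the scene picture the filter matches the predicted outline for that slot, upright and near the middle of its length. It seated at the expected height (TCP z 0.1317 m) and stayed put after release.
- **Surroundings:** the tab is still turned aside. The bottles and tumbler look unmoved in the pictures, and the arm is clear with its force reading near zero.

**What disagreed or was rough**
- **Fingertips:** they sat clearly farther back than the stated 22 mm ahead of the TCP. My first close on the tab shut above it, so I set heights from the pictures and contact instead.
- **Camera offset:** the wrist camera's y differed from the arm's by about 2 mm, and I allowed for that.
- **Highest force:** the wrist force reached about 50 N in total when the filter's lower edge met the worktop while I was leaning it. I backed off straight away. I never measured the filter-to-fan force itself.

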